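Load the bench shaker

ROBOT

A 6-joint arm with a two-finger parallel gripper is mounted at the origin on the work surface. World frame = base frame: x ahead of the robot, y to its left, z up, the work surface at z = 0. Lengths are in mm, angles in degrees, forces in N, time in s.
With the tool pointing down it reaches from about 250 to 775 mm from the base axis. Payload 4 kg.
Tool frame: the origin (TCP) lies on the mounting face of the last link; the fingertips stand 199 mm ahead of it and the grasp point (between the pads) lies 180 mm ahead of it (bot.hold_point_z is the distance from the TCP to the grasp point, in mm); z points along the fingers, y is the direction in which the jaws open and shut (so a half turn about z gives the same grasp; the last joint's range is limited). The gripper opens to 94 mm and grips with 3 to 60 N. Pads are 16 mm wide; open, the fingers measure 119 mm over their backs; the gripper's body (75 mm by 177 mm) begins 78 mm behind the grasp point.
Start: joints at [-74.949, 4.996, 78.535, -0, 96.463, -5.907], TCP at [196.727, -513.613, 404.706] pointing down, gripper open.
Joint ranges: [-177.83, 177.83], [-43.37, 116.18], [15.69, 146.23], [-61.86, 241.86], [9.47, 152.12], [-147.06, 147.06]. Speed limits (degrees/s): [159.86, 159.86, 180, 180, 180, 180].

INTERFACE

Orientations are given as a 3x3 rotation matrix whose columns are the frame's x, y, z axes.
In Python, from bench import readout, camera, finish_job, boxes_of, mark_of, bot gives the robot as it stands.
- The arm moves only by the tool apply_moves, never from a script. Its argument "targets" is a list of rows, each an object of numbers: "tx", "ty", "tz": the shift along the world's x, y, z in mm; "rx", "ry", "rz": the turn, a rotation vector about the world's x, y, z in rad. In form: [{"tx": .., "ty": .., "tz": .., "rx": .., "ry": .., "rz": ..}, ...]. A call has 1 to 5 rows; each row shifts and turns the commanded pose from where the row before left it; what a row does not reach is not made up. A row lasts 1/8 s, in which the tool goes at most 62.5 mm and 10.7 degrees, less where a joint would pass 70% of its speed; a pose out of reach is approached as far as the arm can. A call is refused whole if a number of a shift passes 62.5 or a number of a turn 0.188, either way. A call with a gripper value outside its range is refused whole. "hand" is the opening, from 0 (shut) to 1 (fully open), set as the call begins (left out, the last holds). The fingers move at their own pace and stop on an object; "squeeze" is the grip in N (left out, the last holds). Time passes only in rows, so rows that do not move let the fingers close. It gives the time, the measured TCP pose, the force and the opening at its end, in the units of the state.
- readout.get_obs(): the state, without advancing time (a new reading comes with each control period).
- camera(name): name is "side" or "top"; returns a dict with "img" (384x512x3 uint8, red, green, blue), "fx", "fy", "cx", "cy" (pixels), "origin" and "rotation" of the camera in the world. Camera axes: x right, y up, looking along -z (the intrinsics and any distortion apply to the point x, -y, -z); pixel columns grow to the right and rows downward; lengths in mm; the calibration is good to about 2 mm. A picture is of the moment at which its call begins. There is no depth.
- finish_job(): hands the job in, once; it reports no verdict.
Trained networks look in the newest picture that a camera, given by its name, has taken for a name from the list of things; names that differ only in an ending like _2 or _b are one class to them, and where a whole thing is asked for, a point or a joint stands for the part that bears it (a point fixed in the world has none). Each returns a list of dicts, best first, with "score" (0 to 1); they miss things now and then, are a little off and sometimes report something else, mostly with a low value. They report only what shows in the picture. A call takes as long as a camera call.
- boxes_of(query, camera): "bbox" ([left, top, right, bottom] in pixels, round what is visible of it).
- mark_of(query, camera): "at" ([column, row] in pixels: a listed point, or the origin of a listed thing).
The state is a dict: "clock": time; "q": joint angles; "qvel": joint speeds; "joint_torque": joint torques, N m; "tool_pos": TCP position; "eef_rot": TCP orientation; "force": force on the tool from outside, world axes, zero at the start; "torque": the same for the moment, N m; "finger_gap": opening from 0.0 (shut) to 1.0 (fully open).
Only numpy, scipy, OpenCV 4.12 (cv2) and the standard library are available. Lean on these libraries where they do the work, as an engineer would, in place of code of your own. Each camera call takes 0.05 s, during which the arm holds its last target.

TASK

Push the red ejector paddle fully forward so that the yellow deck plate slides out of its dock. Lower the plate over the shaker's two locating pins until it lies flush on the shaker's top, then lift every blue tube carrier off its peg and stand it in a well of the plate, one to a well, upright and all the way down. When all are in, press the green start button fully down and let it go; leave the bottle, the tip box and the jar where they are.

Things in the scene. Friction and masses are not known exactly. Their poses are not given: they have to be found in the camera images.
- shaker: fixed bench shaker, white, aluminium top 45 mm above the table, spanning x -185 to +115, y -110 to +110 mm. Two upright steel locating pins, 12 mm diameter, at (0, -85) and (0, +85) mm stand 30 mm above the top (last 10 mm taper to 5 mm). Black control strip with green button at the -x end. Origin: on the table midway between the pins; z up
- seat (a point): point on the shaker's top midway between the pins, 45 mm above the table, axes as the shaker's; where the deck plate's origin comes to lie
- deck: loose yellow deck plate 160 (x) x 200 (y) x 18 mm, 0.44-0.72 kg: four square through wells (46 mm, at x +-45, y +-50 mm), two 15 mm pin holes at (0, +-85) mm, in the middle a black grip rib 20 (x) x 60 (y) mm, z 18 to 54 mm. Fits either way round (half turn). Starts flat on the table in the dock. Origin: centre of underside, z up
- dock: fixed grey plate dock on the table: side walls at y +-86 to +-94 mm and a roof (z 26 to 32 mm, in two halves with a 60 mm slot between) hold the deck plate's last 45 mm, x 55 to 100 mm, down. At the start the deck lies in it with its middle at the dock's origin and its y axis along the dock's x; pushed out, it slides 60 mm to -x and is clear of the roof. Origin on the table, z up
- eject (a joint): travel of the spring ejector, 0 = back, 0.06 m = fully pushed (towards the dock's -x); its spring (1.5 to 5 N) brings it back when let go
- paddle (a point): middle of the rear (+x) face of the red ejector paddle, 131 mm from the dock's origin along its x when back and 55 mm above the table; the paddle is 12 (x) x 40 (y) mm and its top is 68 mm above the table; push it from behind towards the dock's -x, with the fingers behind it from above
- carousel: fixed drip stand: foot 124 mm wide, column, hub 68 mm wide, four steel pegs pointing along +x, +y, -x, -y: 10 mm wide, 8 high, upper face 145 mm above the table (only the lips are higher), reaching 110 mm from the axis; the last 6 mm is a red lip 12 mm above the peg. Carriers hang 85 mm from the axis. Origin: on the table, on the axis
- carrier0: tube carrier, may be absent, 0.15-0.31 kg: blue block 40x40x50 mm (lowest 6 mm 35x35), orange caps; side bars at y +-18 mm (outer faces 42 apart), z 50 to 92 mm, carry a white grip tab 14 (x) x 42 (y) mm, z 92 to 128: grip it from above across the 42 mm. The window between the bars (30 wide, 42 high, open along x) hangs on a peg running along the carrier's x. Origin: centre of underside, z up
- carrier1: tube carrier, may be absent, 0.15-0.31 kg: blue block 40x40x50 mm (lowest 6 mm 35x35), orange caps; side bars at y +-18 mm (outer faces 42 apart), z 50 to 92 mm, carry a white grip tab 14 (x) x 42 (y) mm, z 92 to 128: grip it from above across the 42 mm. The window between the bars (30 wide, 42 high, open along x) hangs on a peg running along the carrier's x. Origin: centre of underside, z up
- carrier2: tube carrier, may be absent, 0.15-0.31 kg: blue block 40x40x50 mm (lowest 6 mm 35x35), orange caps; side bars at y +-18 mm (outer faces 42 apart), z 50 to 92 mm, carry a white grip tab 14 (x) x 42 (y) mm, z 92 to 128: grip it from above across the 42 mm. The window between the bars (30 wide, 42 high, open along x) hangs on a peg running along the carrier's x. Origin: centre of underside, z up
- carrier3: tube carrier, may be absent, 0.15-0.31 kg: blue block 40x40x50 mm (lowest 6 mm 35x35), orange caps; side bars at y +-18 mm (outer faces 42 apart), z 50 to 92 mm, carry a white grip tab 14 (x) x 42 (y) mm, z 92 to 128: grip it from above across the 42 mm. The window between the bars (30 wide, 42 high, open along x) hangs on a peg running along the carrier's x. Origin: centre of underside, z up
- well0 (a point): point on the shaker's top under the centre of one of the four wells once the deck plate is seated; a carrier's origin comes to lie near it
- well1 (a point): point on the shaker's top under the centre of one of the four wells once the deck plate is seated; a carrier's origin comes to lie near it
- well2 (a point): point on the shaker's top under the centre of one of the four wells once the deck plate is seated; a carrier's origin comes to lie near it
- well3 (a point): point on the shaker's top under the centre of one of the four wells once the deck plate is seated; a carrier's origin comes to lie near it
- start (a joint): travel of the green start button, 0 = up, 0.006 m = fully pressed; a 4 N spring returns it
- start_top (a point): centre of the top of the green start button (32 mm wide), on the shaker at (-140, -70) mm; press it straight down
- reagent: bystander: white bottle with blue cap, 60 mm wide, 120 mm tall; origin at the centre of its underside
- tipbox: bystander: yellow tip box 80 x 70 x 50 mm; origin at the centre of its underside
- jar: bystander: amber jar with black lid, 64 mm wide, 85 mm tall; origin at the centre of its underside

How it is judged:
By the outcome, as a careful person would: the job done as asked, in the order asked, and still so for the second after the job is handed in, with the robot touching nothing.
Of carrier0, carrier1, carrier2, carrier3 only 2 to 4 are there at a start; the rules pass over those that are not, and their reading is None.
At some moment in a run one of deck may be knocked a few centimetres aside while the robot is not near it.
It also fails if it takes over 210 s, if anything falls off the work surface, if the arm or the gripper's body presses on something with over 40 N, if the wrist force passes 120 N, or if a joint passes its speed limit or range.

## Working session

There is one attempt and no reset: what is moved stays moved. The work goes in short steps, Python scripts to look and compute and a tool call to move; the robot and the scene stay as the last step left them, time stands still between calls to the robot, and variables do not carry over. Pictures are saved under pics/ and viewed, and the job is handed in when it is done.

Besides the shell and the picture viewer there is one more tool, called as name(argument=value, ...), one argument or row to a line, values as JSON. apply_moves: Moves the arm, as the interface text tells. Its arguments: {"type":"object","properties":{"targets":{"type":"array"},"hand":{"type":"number"},"squeeze":{"type":"number"}},"required":["targets"]}

```bash
mkdir -p pics; ls; python3 - <<'E'
from bench import readout,camera,bot
import cv2
print(readout.get_obs())
for n in ("side","top"):
    c=camera(n); cv2.imwrite(f"pics/{n}0.png",cv2.resize(c["img"][:,:,::-1],(768,576)))
    print(n,{k:v for k,v in c.items() if k!="img"})
E
```

```text
pics
{'clock': 0.0, 'q': array([-7.49495815e+01,  5.03743894e+00,  7.86236866e+01,  4.74086147e-04,
        9.64628014e+01, -5.90662504e+00]), 'qvel': array([-0.07670405, -0.000818  , -0.14198497,  0.03231275, -0.05314725,
        0.06211753]), 'joint_torque': array([-4.66430320e-04, -3.40176809e+01, -3.02434373e+01,  7.19235744e-02,
        3.29166837e-02, -1.67183757e-04]), 'tool_pos': array([ 196.68825243, -513.50058799,  403.52901607]), 'eef_rot': array([[ 9.33848578e-01,  3.57668180e-01, -5.53706340e-04],
       [ 3.57668534e-01, -9.33846266e-01,  2.09087287e-03],
       [ 2.30762098e-04, -2.15060199e-03, -9.99997661e-01]]), 'force': array([ 0.28761888, -0.27399045, -0.13422245]), 'torque': array([-0.05109707, -0.03173227, -0.01976822]), 'finger_gap': 0.9970060984220914}
side {'fx': 489.3916273600807, 'fy': 489.3916273600807, 'cx': 253.83171737479887, 'cy': 190.58424011302532, 'origin': array([ 182.50006614,  879.47832602, 1257.03457397]), 'rotation': array([[-0.9040694 ,  0.33954486, -0.2595531 ],
       [-0.42727803, -0.7044443 ,  0.56673779],
       [ 0.0095922 ,  0.62327163,  0.78194659]])}
top {'fx': 367.4964528570356, 'fy': 367.4964528570356, 'cx': 253.38775683194368, 'cy': 192.97267546232464, 'origin': array([503.46951547,   9.46464068, 993.229976  ]), 'rotation': array([[-0.00746424,  0.99778473, -0.06610535],
       [-0.99988478, -0.00657342,  0.01368299],
       [ 0.01321814,  0.06619987,  0.99771883]])}
```

View pics/side0.png

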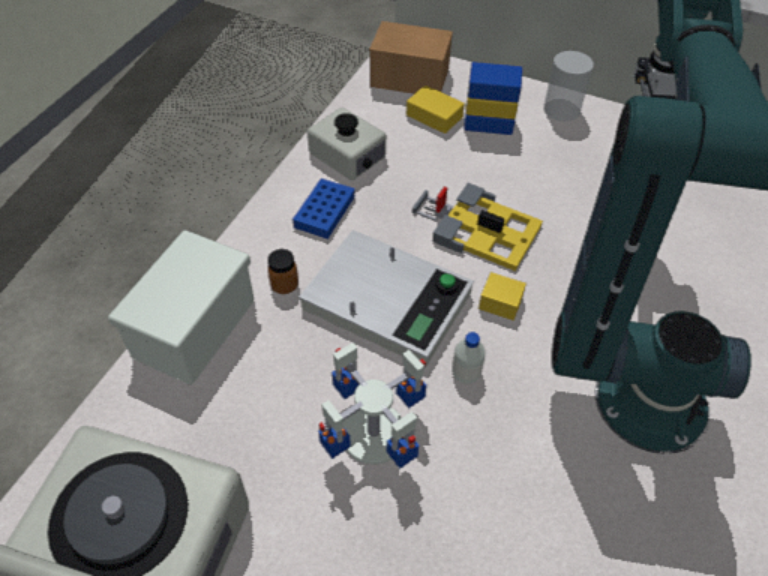

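View pics/top0.png

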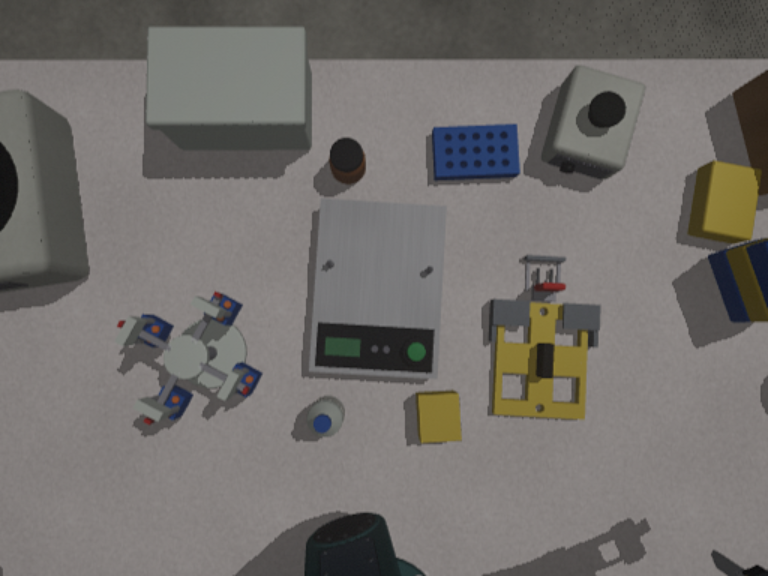

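```bash
cat > h.py <<'E'
import numpy as np,cv2
from bench import readout,camera,boxes_of,mark_of,bot
def ray(c,p):
    d=np.array([(p[0]-c["cx"])/c["fx"],-(p[1]-c["cy"])/c["fy"],-1.])
    return c["origin"],c["rotation"]@d
def at_z(c,p,z):
    o,d=ray(c,p); return o+d*(z-o[2])/d[2]
def proj(c,P):
    v=(np.atleast_2d(P)-c["origin"])@c["rotation"]
    return np.stack([c["cx"]+c["fx"]*v[:,0]/-v[:,2], c["cy"]-c["fy"]*v[:,1]/-v[:,2]],1)
def tri(cs,ps):
    A=np.zeros((3,3));b=np.zeros(3)
    for c,p in zip(cs,ps):
        o,d=ray(c,p);d=d/np.linalg.norm(d);M=np.eye(3)-np.outer(d,d);A+=M;b+=M@o
    return np.linalg.solve(A,b)
E
python3 - <<'E'
from h import *
np.set_printoptions(precision=1,suppress=True)
cs={n:camera(n) for n in ("side","top")}
Z=dict(shaker=0,seat=45,deck=0,dock=0,paddle=55,carousel=0,start_top=None,carrier0=50,well0=45,reagent=0,tipbox=0,jar=0)
for q in Z:
    for n in cs:
        for m in mark_of(q,n)[:5]:
            print(q,n,round(m["score"],2),np.array(m["at"]),at_z(cs[n],m["at"],Z[q] if Z[q] is not None else 50))
E
```

```text
shaker side 0.93 [248.2 195.9] [606.8  -3.6   0. ]
shaker top 0.64 [253.4 178.2] [609.5  -4.5   0. ]
seat side 0.84 [249.5 185.9] [605.4 -10.3  45. ]
seat side 0.16 [297.3 185.1] [469.1 -79.7  45. ]
seat top 0.67 [254.1 177.5] [606.5  -5.7  45. ]
deck side 0.77 [325.  154.3] [ 444.8 -286.4    0. ]
deck top 0.72 [359.1 241.8] [ 435.5 -288.1    0. ]
dock side 0.32 [266.7 299.5] [401.3 304.2   0. ]
paddle side 0.62 [293.7 130. ] [ 571.7 -296.5   55. ]
paddle side 0.44 [251.1 187.5] [594.6   0.8  55. ]
paddle top 0.52 [368.1 187.9] [ 576.8 -298.5   55. ]
paddle top 0.26 [235.3 159.9] [651.2  42.5  55. ]
carousel side 0.85 [246.2 284.6] [473.  287.4   0. ]
carousel top 0.84 [140.1 235.7] [456.6 300.    0. ]
start_top side 0.6 [301.  184.5] [458.2 -83.1  50. ]
start_top side 0.34 [272.2 262. ] [426.1 215.5  50. ]
start_top top 0.66 [277.1 236.4] [454.4 -63.2  50. ]
carrier0 side 0.94 [271.7 263. ] [426.  219.1  50. ]
carrier0 side 0.63 [230.8 259.2] [535.7 258.   50. ]
carrier0 side 0.6 [267.4 302. ] [387.9 332.9  50. ]
carrier0 side 0.45 [186.3 186.4] [783.3  82.3  50. ]
carrier0 top 0.9 
[... 235 characters left out ...]
50. ]
well0 side 0.98 [227.7 195.2] [650.8  53.4  45. ]
well0 side 0.93 [245.3 171. ] [645.  -60.9  45. ]
well0 side 0.72 [251.6 203.8] [568.7  51.4  45. ]
well0 top 0.97 [232.1 193.8] [564.5  51.5  45. ]
well0 top 0.94 [273.2 192.1] [568.2 -54.8  45. ]
well0 top 0.72 [276.  163.3] [643.3 -63.   45. ]
well0 top 0.69 [233.9 161.1] [649.7  46.5  45. ]
reagent side 0.71 [309.6 246.4] [356.3  90.    0. ]
reagent side 0.37 [249.  187.8] [619.1 -35.3   0. ]
reagent top 0.87 [216.7 277.5] [344.2  95.3   0. ]
tipbox top 0.7 [291.1 277.3] [ 342.8 -103.2    0. ]
jar side 0.82 [190.9 191.1] [784.6  59.9   0. ]
jar top 0.83 [230.1 113.3] [789.   58.2   0. ]
jar top 0.33 [287.7 275.6] [347.4 -94.2   0. ]
```

```bash
python3 - <<'E'
from h import *
cs={n:camera(n) for n in ("side","top")}
import pickle;pickle.dump(cs,open("c0.pkl","wb"))
def crop(n,x0,y0,x1,y1,s,f):
    i=cs[n]["img"][y0:y1,x0:x1,::-1]; cv2.imwrite(f"pics/{f}.png",cv2.resize(i,None,fx=s,fy=s,interpolation=cv2.INTER_CUBIC))
crop("top",320,160,410,285,4.5,"t_dock")
crop("side",270,115,370,185,7,"s_dock")
crop("top",200,125,305,260,4.4,"t_sh")
crop("side",195,150,320,245,6,"s_sh")
crop("top",70,185,180,290,5,"t_car")
crop("side",200,220,300,315,6,"s_car")
E
```

```text
(no output)
```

View pics/t_dock.png

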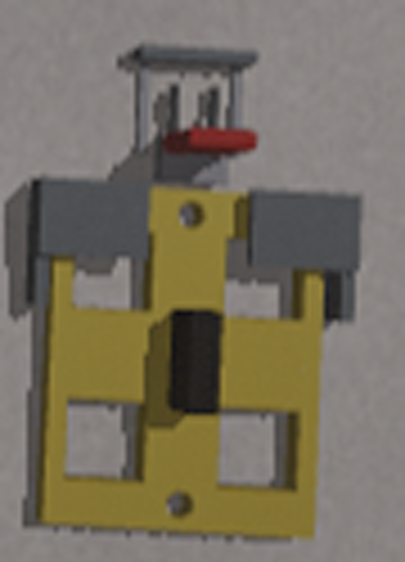

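View pics/s_dock.png

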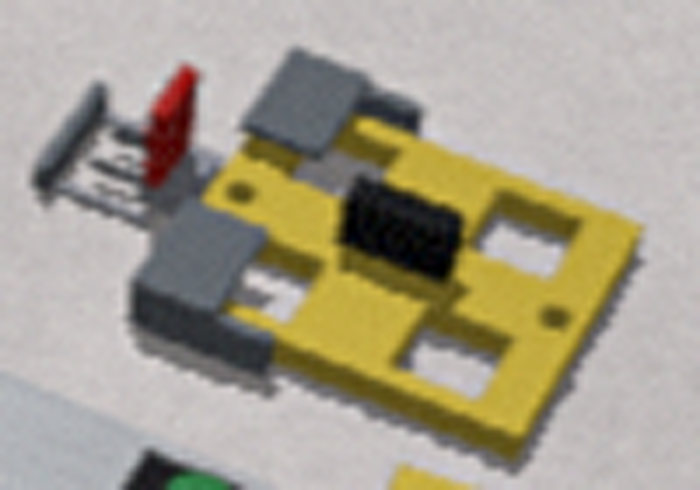

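View pics/t_sh.png

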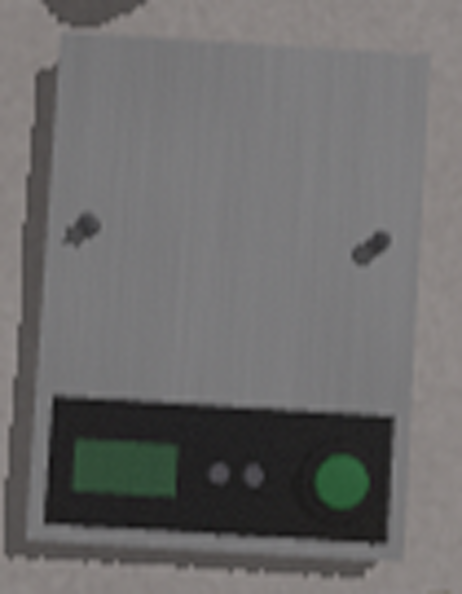

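View pics/s_sh.png

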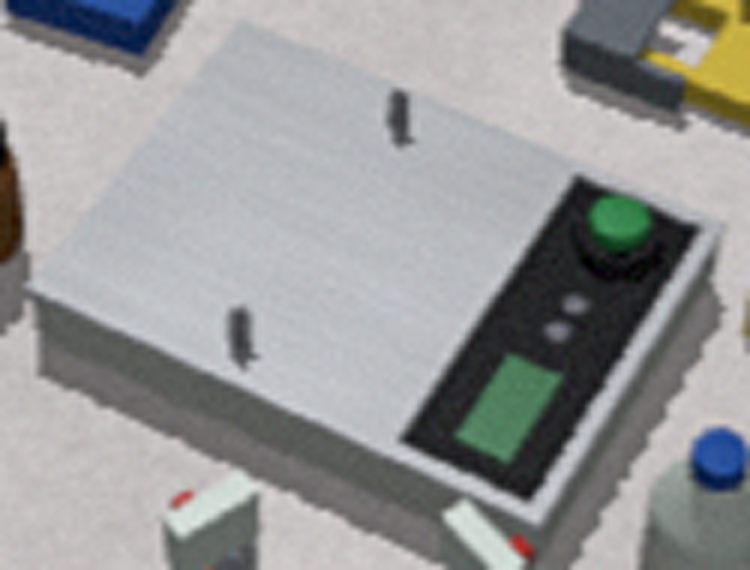

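View pics/t_car.png

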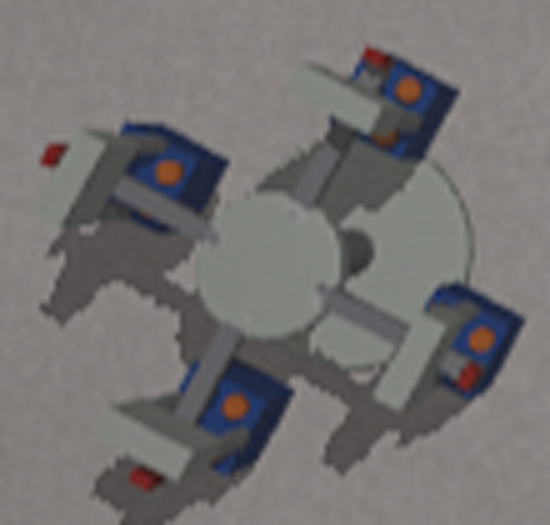

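View pics/s_car.png

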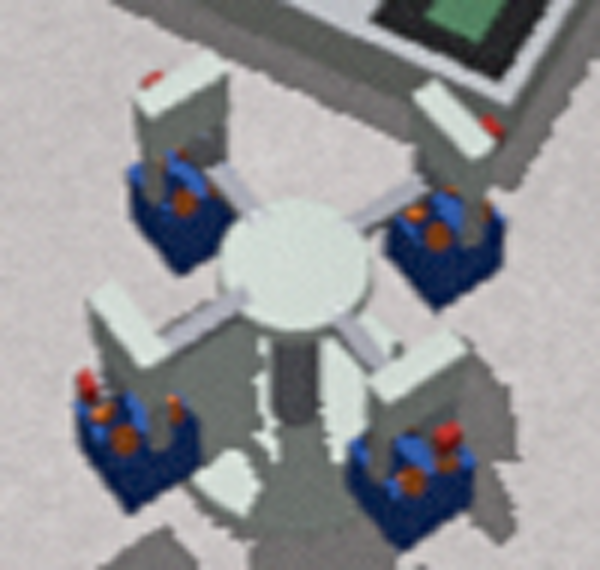

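```bash
cat > fit0.py <<'E'
from h import *
import pickle
from scipy.optimize import least_squares
np.set_printoptions(precision=1,suppress=True)
cs=pickle.load(open("c0.pkl","rb"))
def fit(name,obs,x0):
    # obs: cam, crop(x0,y0,s), local P, (u,v)
    def f(p):
        c,s=np.cos(p[2]),np.sin(p[2]);r=[]
        for n,(a,b,k),P,uv in obs:
            W=[p[0]+c*P[0]-s*P[1],p[1]+s*P[0]+c*P[1],P[2]]
            r+=list(proj(cs[n],W)[0]-[a+(uv[0]+.5)/k-.5,b+(uv[1]+.5)/k-.5])
        return np.array(r)
    s=least_squares(f,x0,loss="soft_l1"); print(name,s.x[:2],np.degrees(s.x[2])); print(f(s.x).reshape(-1,2).tolist() and np.round(f(s.x).reshape(-1,2),1).tolist()); return s.x
T=("top",(200,125,4.4));S=("side",(195,150,6))
fit("shaker",[(*T,(115,110,45),(62,33)),(*T,(115,-110,45),(430,55)),(*T,(-185,-110,45),(403,560)),(*T,(-185,110,45),(28,540)),
(*S,(115,-110,45),(243,22)),(*S,(115,110,45),(32,290)),(*S,(-185,110,45),(535,520)),(*S,(-185,-110,45),(722,228)),
(*S,(0,-85,75),(400,92)),(*S,(0,85,75),(238,310)),(*S,(0,-85,45),(403,145)),(*S,(0,85,45),(247,365))],[606,-6,0])
T=("top",(320,160,4.5));S=("side",(270,115,7))
deck=[(*T,(-100,80,18),(42,523)),(*T,(-100,-80,18),(315,537)),(*T,(-85,0,18),(180,503)),(*T,(85,0,18),(191,214)),
(*T,(30,10,54),(172,312)),(*T,(30,-10,54),(220,312)),(*T,(-30,-10,54),(220,412)),(*T,(-30,10,54),(172,410)),
(*S,(-100,-80,18),(640,228)),(*S,(-100,80,18),(513,430)),(*S,(85,0,18),(240,192)),(*S,(-85,0,18),(555,318)),
(*S,(30,-10,54),(360,180)),(*S,(-30,-10,54),(465,213)),(*S,(-30,10,54),(450,278))]
dock=[(*T,(100,30,32),(150,185)),(*T,(55,30,32),(150,262)),(*T,(100,-30,32),(250,193)),(*T,(55,-30,32),(247,268)),(*T,(100,-94,32),(360,197)),(*T,(55,-94,32),(358,272)),
(*T,(119,20,68),(163,147)),(*T,(119,-20,68),(256,147)),(*T,(131,20,68),(165,130)),(*T,(131,-20,68),(256,132)),
]
fit("deck",deck,[440,-287,0])
fit("dock",dock,[440,-287,0])
T=("top",(70,185,5));S=("side",(200,220,6))
car=[]
# pegs: 0 A(+x-ish), 1 B(+y), 2 C(-x), 3 D(-y)
lipT=[(376,57),(53,155),(145,478),(467,375)];lipS=[(152,80),(88,385),(447,435),(491,126)]
tabS=[(180,85),(130,325),(418,363),(455,120)]
for i in range(4):
    a=i*np.pi/2;c,s=np.cos(a),np.sin(a)
    car+=[(*T,(107*c,107*s,155),lipT[i]),(*S,(107*c,107*s,155),lipS[i]),(*S,(85*c,85*s,181),tabS[i])]
fit("car",car,[470,290,0])
E
python3 fit0.py
```

```text
shaker [604.6  -1.2] -3.8083654435884697
[[-0.8, -0.2], [-0.4, -0.0], [-0.2, 0.7], [-0.8, 0.2], [-0.2, -0.5], [-0.7, -0.2], [1.1, 1.1], [1.0, -0.7], [0.2, -0.6], [0.5, -0.5], [-0.5, -3.4], [-0.8, -3.8]]
deck [ 443.9 -285.5] -3.456408297765596
[[-0.5, -0.1], [-0.6, -0.1], [-0.6, 0.1], [-0.9, -0.2], [3.0, -1.0], [0.1, -0.6], [-0.6, 0.8], [2.2, 0.8], [0.3, -0.5], [1.0, 1.2], [-0.3, 0.4], [-0.2, -0.1], [-0.7, -1.4], [0.4, 0.1], [0.3, -5.5]]
dock [ 443.3 -288.5] -2.866039983492809
[[-0.6, 0.1], [-1.0, 0.2], [-0.1, -0.7], [0.2, -0.2], [-0.3, -0.5], [-0.1, -0.0], [4.6, 0.6], [-0.3, 1.3], [4.3, -0.3], [-0.2, -0.1]]
car [460.1 297. ] -28.15152962510683
[[-0.6, -0.3], [0.5, 0.3], [0.3, -0.4], [-0.5, -0.1], [0.1, -0.5], [-0.0, -0.2], [-0.7, -0.1], [0.4, -0.5], [0.1, 0.0], [-0.0, 0.2], [-0.1, -0.1], [-0.2, -0.3]]
```

```bash
python3 - <<'E'
s=open("fit0.py").read()
s=s.replace(",(*S,(0,-85,45),(403,145)),(*S,(0,85,45),(247,365))","")
s=s.replace("(*T,(30,10,54),(172,312)),","").replace(",(*T,(-30,10,54),(172,410))","").replace(",(*S,(-30,10,54),(450,278))","")
s=s.replace("(*T,(119,20,68),(163,147)),","").replace(",(*T,(131,20,68),(165,130))","")
s+='''
for z in (30,50,68): print(z,[at_z(cs["top"],(320+u/4.5,160+v/4.5),z) for u,v in ((140,47),(258,52),(120,65),(245,68))],[at_z(cs["side"],(270+u/7,115+v/7),z) for u,v in ((100,90),(40,175))])
'''
open("fit0.py","w").write(s)
E
python3 fit0.py
```

```text
shaker [605.2  -1.7] -3.8376578069438296
[[-0.6, -0.4], [-0.2, -0.2], [-0.1, 0.4], [-0.7, -0.1], [-0.3, -0.6], [-0.8, -0.4], [0.9, 1.0], [0.9, -0.8], [0.1, -0.8], [0.4, -0.7]]
deck [ 444.  -286.7] -3.7105737400355996
[[-0.2, -0.3], [-0.3, -0.0], [-0.3, 0.1], [-0.3, -0.2], [0.7, -0.6], [-0.2, 0.8], [0.4, -0.6], [1.0, 1.0], [-0.1, 0.1], [-0.1, -0.2], [-0.6, -1.7], [0.5, -0.2]]
dock [ 443.5 -288.6] -3.2903361097688686
[[-0.3, -0.0], [-0.8, 0.0], [0.2, -0.6], [0.4, -0.2], [-0.0, -0.3], [0.0, 0.2], [0.1, 1.3], [0.2, -0.1]]
car [460.1 297. ] -28.15152962510683
[[-0.6, -0.3], [0.5, 0.3], [0.3, -0.4], [-0.5, -0.1], [0.1, -0.5], [-0.0, -0.2], [-0.7, -0.1], [0.4, -0.5], [0.1, 0.0], [-0.0, 0.2], [-0.1, -0.1], [-0.2, -0.3]]
30 [array([ 625.4, -262.9,   30. ]), array([ 622. , -332.5,   30. ]), array([ 614.8, -250.8,   30. ]), array([ 612.6, -324.6,   30. ])] [array([ 614.2, -316.3,   30. ]), array([ 617.5, -247.6,   30. ])]
50 [array([ 622.8, -257.2,   50. ]), array([ 619.5, -325.4,   50. ]), array([ 612.5, -245.4,   50. ]), array([ 610.3, -317.6,   50. ])] [array([ 607.2, -296.8,   50. ]), array([ 610.4, -229.2,   50. ])]
68 [array([ 620.5, -252.2,   68. ]), array([ 617.3, -319. ,   68. ]), array([ 610.4, -240.6,   68. ]), array([ 608.3, -311.4,   68. ])] [array([ 600.9, -279.3,   68. ]), array([ 604. , -212.7,   68. ])]
```

apply_moves(
  targets=[
    {"tx": 49.5, "ty": 27, "tz": 0, "rz": -0.143},
    {"tx": 49.5, "ty": 27, "tz": 0, "rz": -0.143},
    {"tx": 49.5, "ty": 27, "tz": 0, "rz": -0.142},
    {"tx": 49.5, "ty": 27, "tz": 0},
    {"tx": 49.5, "ty": 27, "tz": 0},
  ],
  hand=0,
  squeeze=30,
)

```text
$.targets[0]: bad value
```

apply_moves(
  targets=[
    {"tx": 49.5, "ty": 27, "tz": 0},
    {"tx": 49.5, "ty": 27, "tz": -20},
    {"tx": 49.5, "ty": 27, "tz": -20},
    {"tz": -50},
    {"tz": 0},
  ],
)

```text
$.targets[0]: bad value
```

apply_moves(
  targets=[
    {"tx": 49.5, "ty": 27, "tz": 0, "rx": 0, "ry": 0, "rz": -0.143},
    {"tx": 49.5, "ty": 27, "tz": 0, "rx": 0, "ry": 0, "rz": -0.143},
    {"tx": 49.5, "ty": 27, "tz": 0, "rx": 0, "ry": 0, "rz": -0.142},
    {"tx": 49.5, "ty": 27, "tz": 0, "rx": 0, "ry": 0, "rz": 0},
    {"tx": 49.5, "ty": 27, "tz": 0, "rx": 0, "ry": 0, "rz": 0},
  ],
  hand=0,
  squeeze=30,
)

```text
clock: 2.12
tool_pos: [445.7, -377.5, 404.8]
eef_rot: [[0.998, -0.062, 0.0], [-0.062, -0.998, -0.001], [0.0, 0.001, -1.0]]
force: [0.2, -0.5, 0.1]
finger_gap: 0.502
```

apply_moves(
  targets=[
    {"tx": 49.5, "ty": 27, "tz": 0, "rx": 0, "ry": 0, "rz": 0},
    {"tx": 49.5, "ty": 27, "tz": -20, "rx": 0, "ry": 0, "rz": 0},
    {"tx": 49.5, "ty": 27, "tz": -20, "rx": 0, "ry": 0, "rz": 0},
    {"tx": 0, "ty": 0, "tz": -40, "rx": 0, "ry": 0, "rz": 0},
    {"tx": 0, "ty": 0, "tz": 0, "rx": 0, "ry": 0, "rz": 0},
  ],
)

```text
clock: 2.75
tool_pos: [592.5, -296.6, 319.6]
eef_rot: [[0.998, -0.061, -0.008], [-0.061, -0.998, 0.005], [-0.009, -0.004, -1.0]]
force: [0.0, -0.5, -0.1]
finger_gap: 0.008
```

```bash
cat > snap.py <<'E'
import sys
from h import *
n,x0,y0,x1,y1,s,f=sys.argv[1],*map(float,sys.argv[2:7]),sys.argv[7]
x0,y0,x1,y1=map(int,(x0,y0,x1,y1))
i=camera(n)["img"][y0:y1,x0:x1,::-1]; cv2.imwrite(f"pics/{f}.png",cv2.resize(i,None,fx=s,fy=s,interpolation=cv2.INTER_CUBIC))
E
python3 snap.py side 250 60 390 190 5.5 p1
```

```text
(no output)
```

View pics/p1.png

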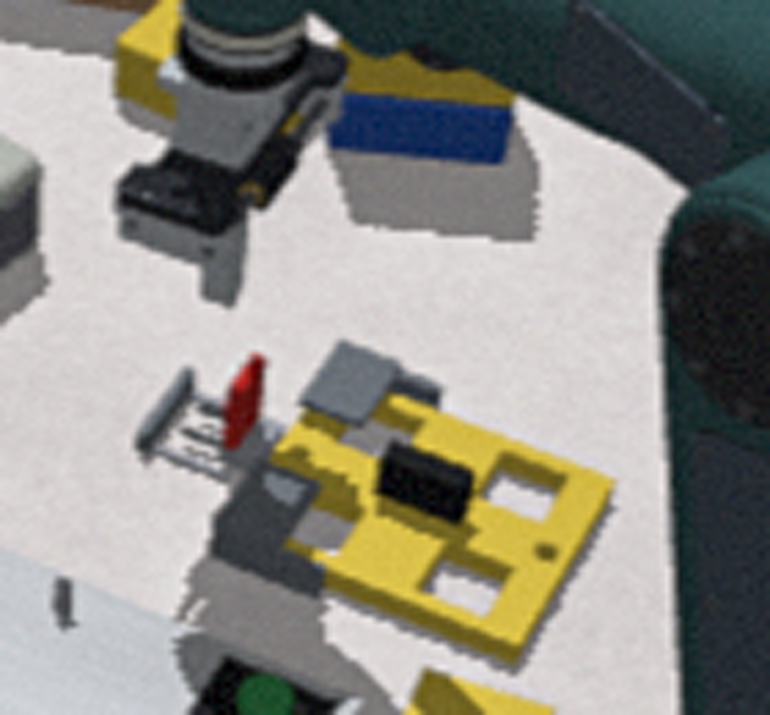

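```bash
python3 - <<'E'
from h import *
c=camera("side");p=proj(c,[592.5,-296.6,120.6])[0];print((p-[250,60])*5.5)
p=proj(c,[591.5,-296.6,48])[0];print((p-[250,60])*5.5, readout.get_obs()["tool_pos"])
E
```

```text
[216.99511286 298.02084941]
[210.87641894 383.26395885] [ 592.57881663 -297.95385769  325.25272577]
```

apply_moves(
  targets=[
    {"tx": 0, "ty": 0, "tz": -22, "rx": 0, "ry": 0, "rz": 0},
    {"tx": 0, "ty": 0, "tz": -20, "rx": 0, "ry": 0, "rz": 0},
    {"tx": 0, "ty": 0, "tz": -15, "rx": 0, "ry": 0, "rz": 0},
    {"tx": 0, "ty": 0, "tz": -15, "rx": 0, "ry": 0, "rz": 0},
    {"tx": 0, "ty": 0, "tz": 0, "rx": 0, "ry": 0, "rz": 0},
  ],
)

```text
clock: 3.48
tool_pos: [592.3, -297.5, 250.8]
eef_rot: [[0.998, -0.062, -0.003], [-0.062, -0.998, 0.002], [-0.003, -0.002, -1.0]]
force: [0.3, 0.8, 0.2]
finger_gap: 0.006
```

```bash
python3 snap.py side 250 60 390 190 5.5 p2; python3 snap.py top 320 140 420 285 4 p3
```

```text
(no output)
```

View pics/p2.png

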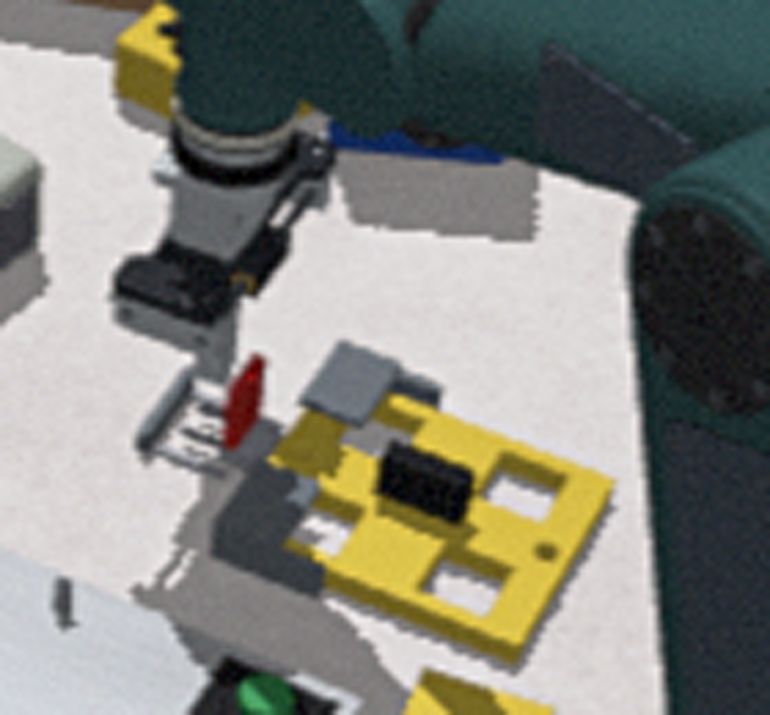

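apply_moves(
  targets=[
    {"tx": 0, "ty": 0, "tz": -4, "rx": 0, "ry": 0, "rz": 0},
    {"tx": -6, "ty": 0.4, "tz": 0, "rx": 0, "ry": 0, "rz": 0},
    {"tx": -8, "ty": 0.5, "tz": 0, "rx": 0, "ry": 0, "rz": 0},
    {"tx": -8, "ty": 0.5, "tz": 0, "rx": 0, "ry": 0, "rz": 0},
    {"tx": -8, "ty": 0.5, "tz": 0, "rx": 0, "ry": 0, "rz": 0},
  ],
)

```text
clock: 4.2
tool_pos: [563.0, -295.6, 249.0]
eef_rot: [[0.998, -0.062, 0.004], [-0.062, -0.998, -0.001], [0.004, 0.0, -1.0]]
force: [6.3, -0.9, -2.0]
finger_gap: 0.006
```

apply_moves(
  targets=[
    {"tx": -8, "ty": 0.5, "tz": 0, "rx": 0, "ry": 0, "rz": 0},
    {"tx": -8, "ty": 0.5, "tz": 0, "rx": 0, "ry": 0, "rz": 0},
    {"tx": -7, "ty": 0.4, "tz": 0, "rx": 0, "ry": 0, "rz": 0},
    {"tx": -7, "ty": 0.4, "tz": 0, "rx": 0, "ry": 0, "rz": 0},
    {"tx": -5, "ty": 0.3, "tz": 0, "rx": 0, "ry": 0, "rz": 0},
  ],
)

```text
clock: 4.82
tool_pos: [528.4, -293.4, 249.0]
eef_rot: [[0.998, -0.062, 0.006], [-0.062, -0.998, -0.001], [0.006, 0.0, -1.0]]
force: [8.0, -1.4, -3.6]
finger_gap: 0.002
```

apply_moves(
  targets=[
    {"tx": -3, "ty": 0.2, "tz": 0, "rx": 0, "ry": 0, "rz": 0},
    {"tx": -3, "ty": 0.2, "tz": 0, "rx": 0, "ry": 0, "rz": 0},
    {"tx": 0, "ty": 0, "tz": 0, "rx": 0, "ry": 0, "rz": 0},
  ],
)

```text
clock: 5.2
tool_pos: [523.2, -293.0, 249.1]
eef_rot: [[0.998, -0.062, 0.009], [-0.062, -0.998, -0.001], [0.009, 0.001, -1.0]]
force: [10.2, -0.5, -5.4]
finger_gap: 0.002
```

apply_moves(
  targets=[
    {"tx": -2, "ty": 0.1, "tz": 0, "rx": 0, "ry": 0, "rz": 0},
    {"tx": 0, "ty": 0, "tz": 0, "rx": 0, "ry": 0, "rz": 0},
  ],
)

```text
clock: 5.45
tool_pos: [522.3, -292.9, 249.1]
eef_rot: [[0.998, -0.062, 0.013], [-0.062, -0.998, -0.002], [0.013, 0.001, -1.0]]
force: [14.7, -1.0, -7.9]
finger_gap: 0.006
```

```bash
python3 snap.py side 250 60 390 190 5.5 p4; python3 snap.py top 320 140 420 285 4 p5
```

```text
(no output)
```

View pics/p4.png

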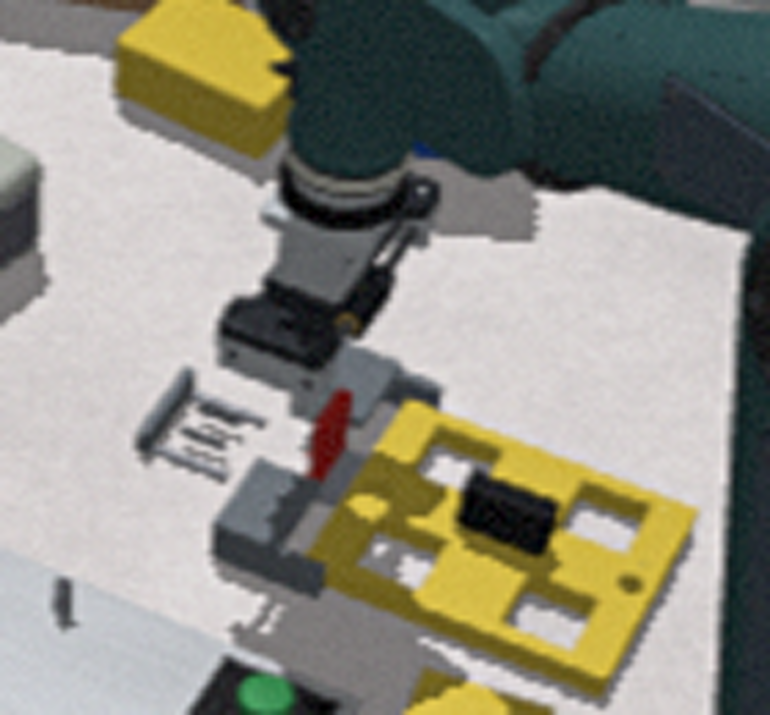

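View pics/p5.png

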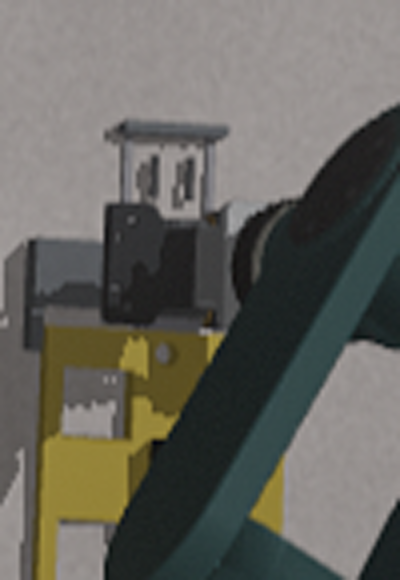

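apply_moves(
  targets=[
    {"tx": -2, "ty": 0.1, "tz": 0, "rx": 0, "ry": 0, "rz": 0},
    {"tx": 0, "ty": 0, "tz": 0, "rx": 0, "ry": 0, "rz": 0},
  ],
)

```text
clock: 5.8
tool_pos: [521.4, -292.8, 249.2]
eef_rot: [[0.998, -0.062, 0.017], [-0.061, -0.998, -0.002], [0.017, 0.001, -1.0]]
force: [19.2, -1.9, -10.9]
finger_gap: 0.006
```

apply_moves(
  targets=[
    {"tx": 15, "ty": -0.9, "tz": 0, "rx": 0, "ry": 0, "rz": 0},
    {"tx": 18, "ty": -1.1, "tz": 0, "rx": 0, "ry": 0, "rz": 0},
    {"tx": 18, "ty": -1.1, "tz": 0, "rx": 0, "ry": 0, "rz": 0},
    {"tx": 21, "ty": -1.3, "tz": 0, "rx": 0, "ry": 0, "rz": 0},
    {"tx": 0, "ty": 0, "tz": 50, "rx": 0, "ry": 0, "rz": 0},
  ],
)

```text
clock: 6.42
tool_pos: [589.0, -296.7, 292.9]
eef_rot: [[0.998, -0.062, -0.012], [-0.062, -0.998, 0.006], [-0.012, -0.006, -1.0]]
force: [0.3, -0.0, 0.5]
finger_gap: 0.007
```

apply_moves(
  targets=[
    {"tx": 0, "ty": 0, "tz": 50, "rx": 0, "ry": 0, "rz": 0},
    {"tx": 0, "ty": 60, "tz": 0, "rx": 0, "ry": 0, "rz": 0},
    {"tx": 0, "ty": 60, "tz": 0, "rx": 0, "ry": 0, "rz": 0},
    {"tx": 0, "ty": 60, "tz": 0, "rx": 0, "ry": 0, "rz": 0},
    {"tx": 0, "ty": 0, "tz": 0, "rx": 0, "ry": 0, "rz": 0},
  ],
  hand=0.7,
)

```text
clock: 7.05
tool_pos: [589.0, -113.7, 349.3]
eef_rot: [[0.998, -0.057, -0.001], [-0.057, -0.998, 0.0], [-0.001, -0.0, -1.0]]
force: [0.4, -0.7, 0.2]
finger_gap: 0.506
```

```bash
python3 snap.py side 250 60 390 190 5.5 p6; python3 snap.py top 300 140 420 285 4 p7
```

```text
(no output)
```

View pics/p6.png

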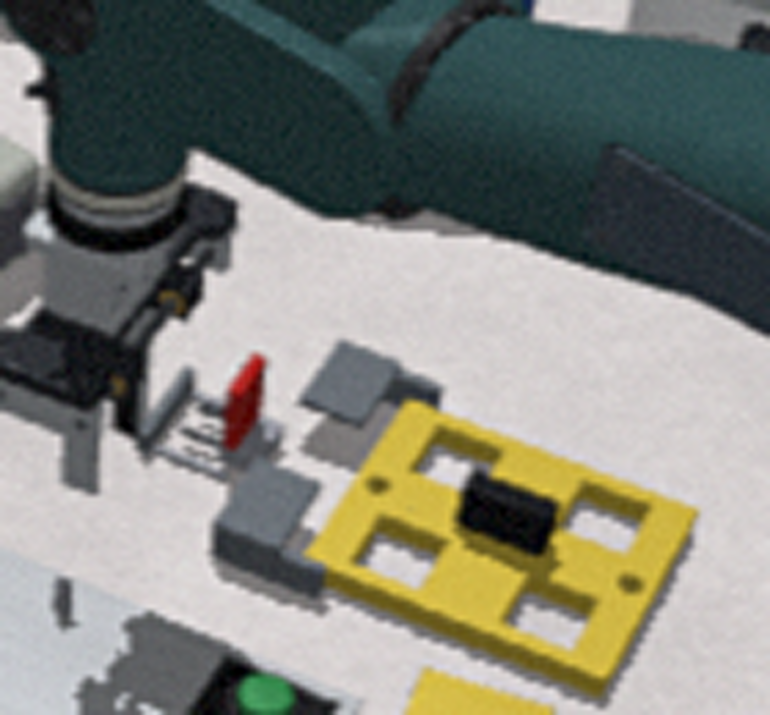

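View pics/p7.png

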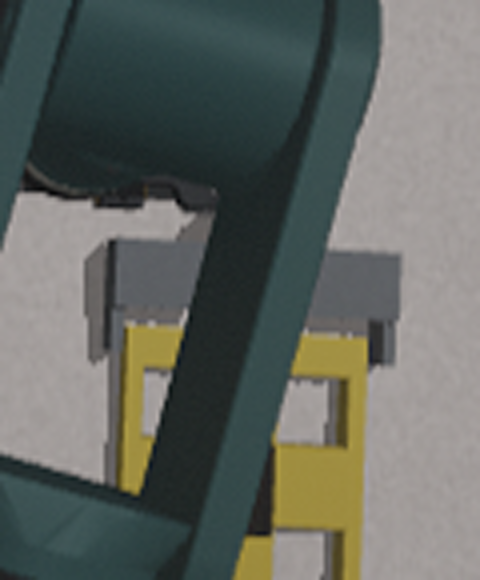

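```bash
python3 - <<'E'
exec(open("fit0.py").read().split("T=(")[0])
T=("top",(300,140,4));S=("side",(250,60,5.5))
fit("deck",[(*T,(100,80,18),(125,325)),(*T,(100,-80,18),(368,338)),(*S,(85,0,18),(377,485)),(*S,(-85,0,18),(630,582)),(*S,(100,-80,18),(408,400)),(*S,(-100,-80,18),(697,513)),(*S,(100,80,18),(306,553)),(*S,(30,-10,54),(475,477)),(*S,(-30,-10,54),(558,506))],[384,-284,-.06])
E
```

```text
deck [ 387.9 -282.5] -4.019860984263711
[[0.3, -0.3], [-0.5, 0.3], [0.2, 0.1], [-0.0, 0.6], [0.1, -0.1], [0.3, -0.3], [-0.7, 0.9], [-0.5, -1.8], [0.8, -0.7]]
```

apply_moves(
  targets=[
    {"tx": -40.6, "ty": -34, "tz": 0, "rx": 0, "ry": 0, "rz": -0.004},
    {"tx": -40.6, "ty": -34, "tz": 0, "rx": 0, "ry": 0, "rz": -0.004},
    {"tx": -40.6, "ty": -34, "tz": 0, "rx": 0, "ry": 0, "rz": 0},
    {"tx": -40.6, "ty": -34, "tz": -10, "rx": 0, "ry": 0, "rz": 0},
    {"tx": -40.6, "ty": -34, "tz": -20, "rx": 0, "ry": 0, "rz": 0},
  ],
)

```text
clock: 7.78
tool_pos: [384.6, -290.0, 319.6]
eef_rot: [[0.997, -0.073, 0.001], [-0.073, -0.997, -0.003], [0.001, 0.003, -1.0]]
force: [0.0, -0.3, -0.6]
finger_gap: 0.701
```

apply_moves(
  targets=[
    {"tx": 0, "ty": 0, "tz": -30, "rx": 0, "ry": 0, "rz": 0},
    {"tx": 0, "ty": 0, "tz": 0, "rx": 0, "ry": 0, "rz": 0},
  ],
)

```text
clock: 8.02
tool_pos: [384.7, -288.5, 286.4]
eef_rot: [[0.997, -0.074, -0.005], [-0.074, -0.997, 0.004], [-0.005, -0.003, -1.0]]
force: [-0.1, -0.6, -0.2]
finger_gap: 0.702
```

```bash
python3 snap.py side 250 60 390 190 5.5 p8; python3 snap.py top 300 140 420 285 4 p9; python3 -c "
from h import *
print(readout.get_obs()['tool_pos'])"
```

```text
[ 386.50713719 -288.26464456  289.29895788]
```

View pics/p8.png

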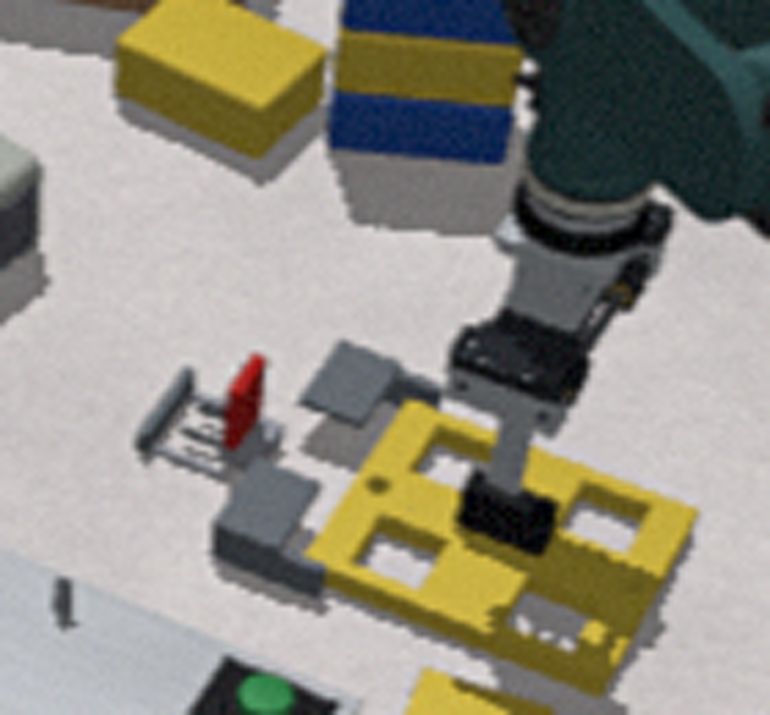

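View pics/p9.png

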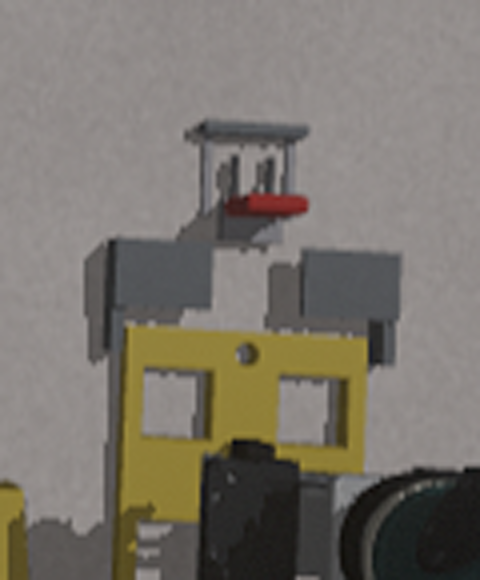

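```bash
python3 - <<'E'
exec(open("fit0.py").read().split("T=(")[0])
T=("top",(300,140,4));S=("side",(250,60,5.5))
print(at_z(cs["top"],(300+246/4-.4,140+353/4-.4),18),at_z(cs["side"],(250+377/5.5-.4,60+485/5.5-.4),18))
a=[(*T,(100,80,18),(125,325)),(*T,(100,-80,18),(368,338)),(*T,(85,0,18),(246,353)),(*S,(85,0,18),(377,485)),(*S,(-85,0,18),(630,582)),(*S,(100,-80,18),(408,400)),(*S,(-100,-80,18),(697,513)),(*S,(100,80,18),(306,553))]
fit("deck",a,[384,-284,-.06])
fit("top",a[:3],[384,-284,-.06])
fit("side",a[3:],[384,-284,-.06])
print(readout.get_obs()['tool_pos'],readout.get_obs()['eef_rot'])
E
```

```text
[ 473.5 -289.    18. ] [ 473.3 -288.4   18. ]
deck [ 388.1 -283.5] -3.7857145307184052
[[0.5, -0.2], [-0.3, 0.0], [0.0, 0.2], [0.2, -0.1], [0.0, 0.3], [-0.0, -0.2], [0.3, -0.6], [-0.6, 0.8]]
top [ 388.  -283.8] -3.4944340585993903
[[0.4, -0.1], [-0.4, -0.1], [-0.0, 0.2]]
side [ 388.3 -283.7] -4.099954705230546
[[0.2, -0.2], [-0.0, 0.4], [0.1, -0.3], [0.3, -0.5], [-0.7, 0.6]]
[ 386.5 -288.3  289.3] [[ 1.  -0.1 -0. ]
 [-0.1 -1.  -0. ]
 [-0.   0.  -1. ]]
```

apply_moves(
  targets=[
    {"tx": 1.6, "ty": 4.8, "tz": -20, "rx": 0, "ry": 0, "rz": 0.007},
    {"tx": 0, "ty": 0, "tz": -20, "rx": 0, "ry": 0, "rz": 0},
    {"tx": 0, "ty": 0, "tz": -16, "rx": 0, "ry": 0, "rz": 0},
    {"tx": 0, "ty": 0, "tz": -10, "rx": 0, "ry": 0, "rz": 0},
    {"tx": 0, "ty": 0, "tz": 0, "rx": 0, "ry": 0, "rz": 0},
  ],
)

```text
clock: 8.75
tool_pos: [388.4, -282.5, 222.3]
eef_rot: [[0.998, -0.063, -0.001], [-0.063, -0.998, 0.001], [-0.001, -0.0, -1.0]]
force: [-0.5, 0.1, -0.0]
finger_gap: 0.698
```

apply_moves(
  targets=[
    {"tx": 0, "ty": 0, "tz": 0, "rx": 0, "ry": 0, "rz": 0},
  ],
)

```text
clock: 8.88
tool_pos: [388.6, -282.9, 223.4]
eef_rot: [[0.998, -0.063, 0.001], [-0.063, -0.998, -0.001], [0.001, 0.001, -1.0]]
force: [-0.3, -0.5, 0.5]
finger_gap: 0.699
```

apply_moves(
  targets=[
    {"tx": 0, "ty": 0, "tz": -2, "rx": 0, "ry": 0, "rz": 0},
    {"tx": 0, "ty": 0, "tz": 0, "rx": 0, "ry": 0, "rz": 0},
    {"tx": 0, "ty": 0, "tz": 0, "rx": 0, "ry": 0, "rz": 0},
    {"tx": 0, "ty": 0, "tz": 0, "rx": 0, "ry": 0, "rz": 0},
    {"tx": 0, "ty": 0, "tz": 0, "rx": 0, "ry": 0, "rz": 0},
  ],
  hand=0,
  squeeze=50,
)

```text
clock: 9.5
tool_pos: [388.3, -282.8, 220.8]
eef_rot: [[0.998, -0.063, 0.0], [-0.063, -0.998, -0.001], [0.0, 0.001, -1.0]]
force: [0.5, -0.4, 0.2]
finger_gap: 0.211
```

apply_moves(
  targets=[
    {"tx": 0, "ty": 0, "tz": 0, "rx": 0, "ry": 0, "rz": 0},
    {"tx": 0, "ty": 0, "tz": 0, "rx": 0, "ry": 0, "rz": 0},
    {"tx": 0, "ty": 0, "tz": 20, "rx": 0, "ry": 0, "rz": 0},
    {"tx": 0, "ty": 0, "tz": 40, "rx": 0, "ry": 0, "rz": 0},
    {"tx": 0, "ty": 0, "tz": 40, "rx": 0, "ry": 0, "rz": 0},
  ],
)

```text
clock: 10.12
tool_pos: [387.8, -282.0, 319.5]
eef_rot: [[0.998, -0.063, -0.003], [-0.063, -0.998, 0.004], [-0.004, -0.003, -1.0]]
force: [0.4, -0.1, -5.4]
finger_gap: 0.206
```

apply_moves(
  targets=[
    {"tx": 24.1, "ty": 31.1, "tz": 10, "rx": 0, "ry": 0, "rz": 0.174},
    {"tx": 24.1, "ty": 31.1, "tz": 0, "rx": 0, "ry": 0, "rz": 0.174},
    {"tx": 24.1, "ty": 31.1, "tz": 0, "rx": 0, "ry": 0, "rz": 0.174},
    {"tx": 24.1, "ty": 31.1, "tz": 0, "rx": 0, "ry": 0, "rz": 0.174},
    {"tx": 24.1, "ty": 31.1, "tz": 0, "rx": 0, "ry": 0, "rz": 0.174},
  ],
)

```text
clock: 10.75
tool_pos: [509.0, -125.7, 328.6]
eef_rot: [[0.688, 0.726, -0.004], [0.726, -0.688, 0.002], [-0.001, -0.004, -1.0]]
force: [1.0, -0.0, -5.3]
finger_gap: 0.208
```

apply_moves(
  targets=[
    {"tx": 24.1, "ty": 31.1, "tz": 0, "rx": 0, "ry": 0, "rz": 0.174},
    {"tx": 24.1, "ty": 31.1, "tz": 0, "rx": 0, "ry": 0, "rz": 0.174},
    {"tx": 24.1, "ty": 31.1, "tz": 0, "rx": 0, "ry": 0, "rz": 0.174},
    {"tx": 24.1, "ty": 31.1, "tz": 0, "rx": 0, "ry": 0, "rz": 0.174},
    {"tx": 0, "ty": 0, "tz": 0, "rx": 0, "ry": 0, "rz": 0},
  ],
)

```text
clock: 11.38
tool_pos: [605.9, -0.2, 327.9]
eef_rot: [[0.064, 0.998, -0.004], [0.998, -0.064, 0.002], [0.002, -0.004, -1.0]]
force: [1.0, -0.2, -5.5]
finger_gap: 0.21
```

apply_moves(
  targets=[
    {"tx": 0, "ty": 0, "tz": 0, "rx": 0, "ry": 0, "rz": 0},
    {"tx": 0, "ty": 0, "tz": 0, "rx": 0, "ry": 0, "rz": 0},
  ],
)

```text
clock: 11.62
tool_pos: [604.7, -3.5, 329.9]
eef_rot: [[0.07, 0.998, -0.002], [0.998, -0.07, -0.0], [-0.0, -0.002, -1.0]]
force: [-0.1, 0.2, -4.9]
finger_gap: 0.209
```

```bash
python3 snap.py side 195 130 320 245 6 p10; python3 snap.py top 200 125 320 260 4.4 p11
```

```text
(no output)
```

View pics/p10.png

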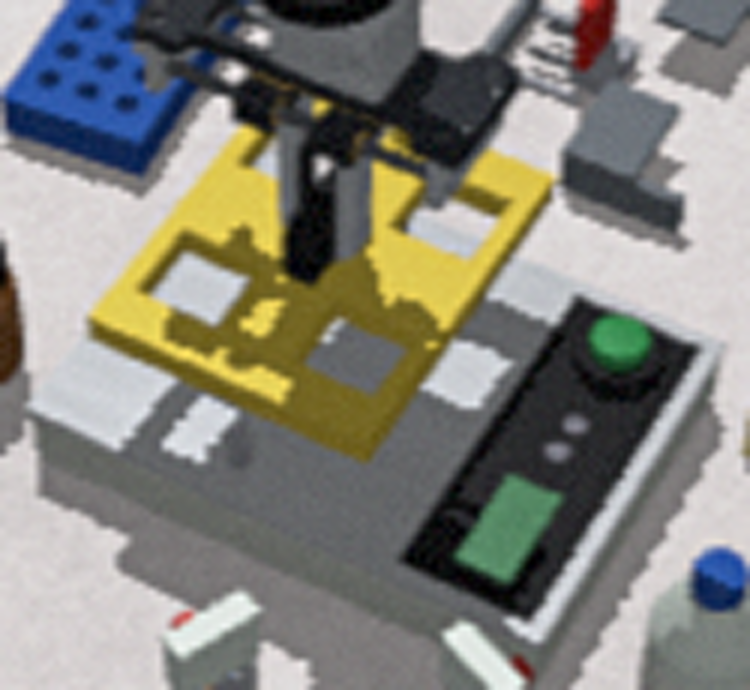

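View pics/p11.png

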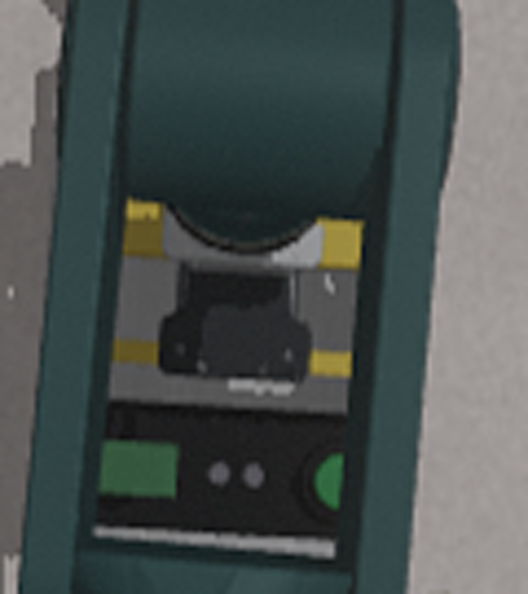

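```bash
python3 - <<'E'
exec(open("fit0.py").read().split("T=(")[0])
S=("side",(195,130,6))
z=127.1
a=[(*S,(80,100,z),(90,318)),(*S,(-80,100,z),(363,445)),(*S,(-80,-100,z),(553,178)),(*S,(80,100,z-18),(92,337)),(*S,(-80,100,z-18),(366,462)),
(*S,(68,73,z),(140,287)),(*S,(68,27,z),(185,235)),(*S,(22,27,z),(250,268)),]
fit("deck",a,[605,-2,-.06])
S=("side",(195,150,6))
b=[(*S,(115,-110,45),(243,22)),(*S,(115,110,45),(32,290)),(*S,(-185,110,45),(535,520)),(*S,(-185,-110,45),(722,228)),
(*S,(0,-85,75),(400,92)),(*S,(0,85,75),(238,310))]
fit("shaker side",b,[605,-2,-.06])
fit("pins side",b[4:],[605,-2,-.06])
o=readout.get_obs();print(o["tool_pos"],np.round(o["eef_rot"],3).tolist())
E
```

```text
deck [604.7  -3.7] -4.174113640206183
[[-0.6, -0.2], [0.6, -0.1], [0.4, -0.1], [-0.5, 0.4], [0.0, 0.8], [-0.7, 0.5], [-0.2, -0.8], [1.9, -0.6]]
shaker side [605.1   0.2] -4.08700294398956
[[-0.3, -0.3], [-1.2, -0.2], [0.4, 1.6], [0.7, -0.2], [0.0, -0.3], [0.0, -0.3]]
pins side [604.6   1.3] -4.095446562619676
[[0.0, -0.0], [-0.0, 0.0]]
[604.8  -3.5 330.6] [[0.07, 0.998, -0.0], [0.998, -0.07, -0.0], [-0.0, -0.0, -1.0]]
```

apply_moves(
  targets=[
    {"tx": 0.1, "ty": 3, "tz": -10, "rx": 0, "ry": 0, "rz": 0},
    {"tx": 0, "ty": 0, "tz": -14, "rx": 0, "ry": 0, "rz": 0},
    {"tx": 0, "ty": 0, "tz": -12, "rx": 0, "ry": 0, "rz": 0},
    {"tx": 0, "ty": 0, "tz": 0, "rx": 0, "ry": 0, "rz": 0},
    {"tx": 0, "ty": 0, "tz": 0, "rx": 0, "ry": 0, "rz": 0},
  ],
)

```text
clock: 12.35
tool_pos: [605.4, 0.3, 294.7]
eef_rot: [[0.068, 0.998, 0.0], [0.998, -0.068, -0.0], [-0.0, 0.0, -1.0]]
force: [0.5, -0.2, -5.9]
finger_gap: 0.206
```

```bash
python3 snap.py side 195 130 320 245 6 p12;python3 -c "
from h import *
print(readout.get_obs()['tool_pos'])"
```

```text
[6.05549528e+02 2.69201690e-01 2.95214801e+02]
```

View pics/p12.png

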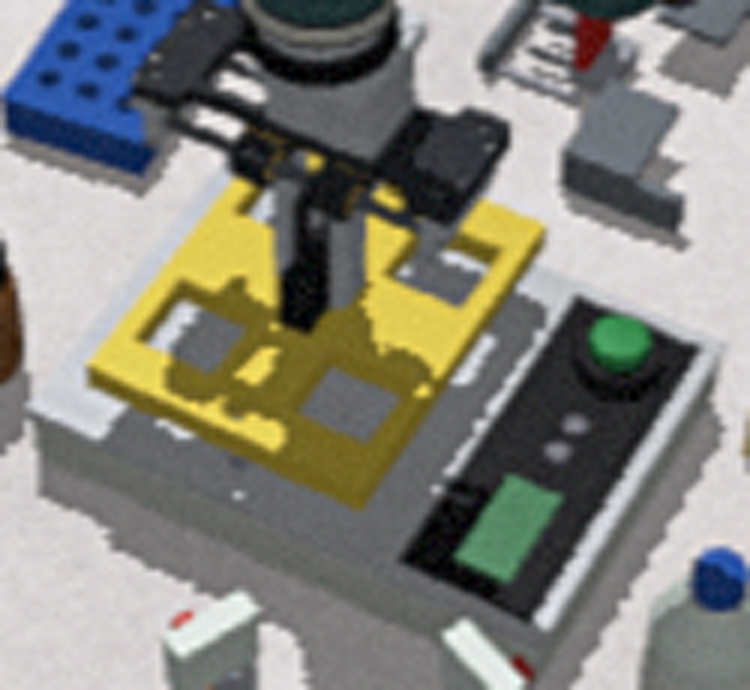

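apply_moves(
  targets=[
    {"tx": 0, "ty": 0, "tz": -3, "rx": 0, "ry": 0, "rz": 0},
    {"tx": 0, "ty": 0, "tz": -3, "rx": 0, "ry": 0, "rz": 0},
    {"tx": 0, "ty": 0, "tz": 0, "rx": 0, "ry": 0, "rz": 0},
  ],
)

```text
clock: 12.78
tool_pos: [605.2, 0.3, 288.3]
eef_rot: [[0.068, 0.998, -0.001], [0.998, -0.068, 0.0], [-0.0, -0.001, -1.0]]
force: [-0.4, -0.1, -5.5]
finger_gap: 0.209
```

apply_moves(
  targets=[
    {"tx": 0, "ty": 0, "tz": -3, "rx": 0, "ry": 0, "rz": 0},
    {"tx": 0, "ty": 0, "tz": 0, "rx": 0, "ry": 0, "rz": 0},
  ],
)

```text
clock: 13.02
tool_pos: [605.2, 0.3, 285.3]
eef_rot: [[0.068, 0.998, -0.001], [0.998, -0.068, 0.0], [-0.0, -0.001, -1.0]]
force: [0.1, 0.1, -5.3]
finger_gap: 0.21
```

apply_moves(
  targets=[
    {"tx": 0, "ty": 0, "tz": -3, "rx": 0, "ry": 0, "rz": 0},
    {"tx": 0, "ty": 0, "tz": -4, "rx": 0, "ry": 0, "rz": 0},
    {"tx": 0, "ty": 0, "tz": 0, "rx": 0, "ry": 0, "rz": 0},
  ],
)

```text
clock: 13.4
tool_pos: [605.1, 0.3, 278.0]
eef_rot: [[0.068, 0.998, -0.001], [0.998, -0.068, 0.0], [0.0, -0.001, -1.0]]
force: [-1.3, -0.7, -5.5]
finger_gap: 0.208
```

apply_moves(
  targets=[
    {"tx": 0, "ty": 0, "tz": -4, "rx": 0, "ry": 0, "rz": 0},
    {"tx": 0, "ty": 0, "tz": -4, "rx": 0, "ry": 0, "rz": 0},
    {"tx": 0, "ty": 0, "tz": 0, "rx": 0, "ry": 0, "rz": 0},
  ],
)

```text
clock: 13.78
tool_pos: [605.1, 0.3, 270.0]
eef_rot: [[0.068, 0.998, -0.001], [0.998, -0.068, 0.0], [0.0, -0.001, -1.0]]
force: [-1.1, -0.3, -5.2]
finger_gap: 0.21
```

apply_moves(
  targets=[
    {"tx": 0, "ty": 0, "tz": -3, "rx": 0, "ry": 0, "rz": 0},
    {"tx": 0, "ty": 0, "tz": -2, "rx": 0, "ry": 0, "rz": 0},
    {"tx": 0, "ty": 0, "tz": 0, "rx": 0, "ry": 0, "rz": 0},
  ],
)

```text
clock: 14.15
tool_pos: [605.4, 0.3, 265.8]
eef_rot: [[0.068, 0.998, 0.0], [0.998, -0.068, -0.0], [-0.0, 0.0, -1.0]]
force: [-0.6, 1.0, -5.3]
finger_gap: 0.208
```

```bash
python3 snap.py side 195 130 320 245 6 p13
```

```text
(no output)
```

View pics/p13.png

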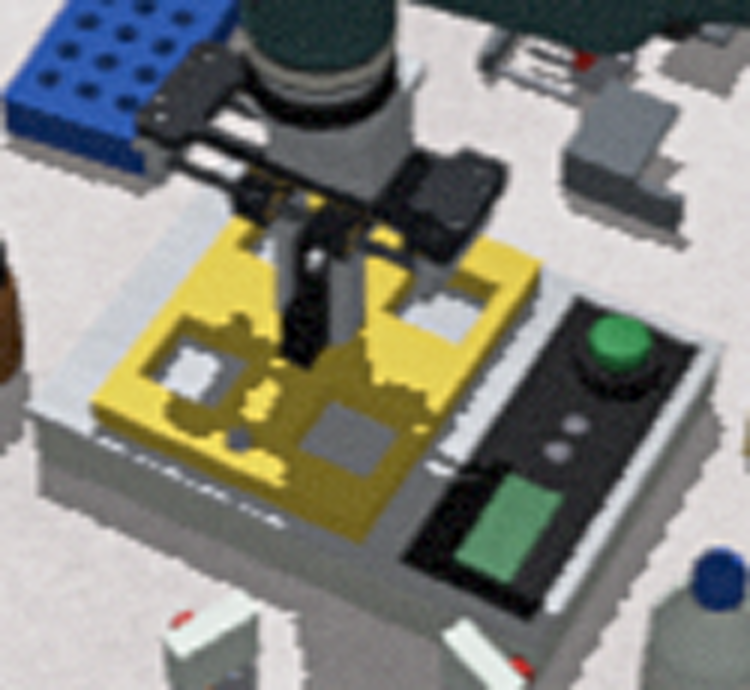

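Pin shows through the hole at (238,437); plate nearly flush. Continue to contact and release.

apply_moves(
  targets=[
    {"tx": 0, "ty": 0, "tz": -1, "rx": 0, "ry": 0, "rz": 0},
    {"tx": 0, "ty": 0, "tz": 0, "rx": 0, "ry": 0, "rz": 0},
  ],
)

```text
clock: 14.45
tool_pos: [605.3, 0.3, 265.8]
eef_rot: [[0.068, 0.998, 0.001], [0.998, -0.068, -0.0], [-0.0, 0.001, -1.0]]
force: [-2.6, -0.1, 1.4]
finger_gap: 0.21
```

apply_moves(
  targets=[
    {"tx": 0, "ty": 0, "tz": -1, "rx": 0, "ry": 0, "rz": 0},
    {"tx": 0, "ty": 0, "tz": 0, "rx": 0, "ry": 0, "rz": 0},
  ],
)

```text
clock: 14.7
tool_pos: [605.3, 0.3, 265.8]
eef_rot: [[0.068, 0.998, 0.001], [0.998, -0.068, -0.0], [-0.0, 0.001, -1.0]]
force: [-4.2, 0.7, 5.7]
finger_gap: 0.208
```

apply_moves(
  targets=[
    {"tx": 0, "ty": 0, "tz": 1, "rx": 0, "ry": 0, "rz": 0},
    {"tx": 0, "ty": 0, "tz": 0, "rx": 0, "ry": 0, "rz": 0},
    {"tx": 0, "ty": 0, "tz": 0, "rx": 0, "ry": 0, "rz": 0},
    {"tx": 0, "ty": 0, "tz": 0, "rx": 0, "ry": 0, "rz": 0},
    {"tx": 0, "ty": 0, "tz": 30, "rx": 0, "ry": 0, "rz": 0},
  ],
  hand=0.7,
)

```text
clock: 15.32
tool_pos: [604.5, 0.3, 291.6]
eef_rot: [[0.068, 0.998, -0.007], [0.998, -0.068, 0.001], [0.0, -0.007, -1.0]]
force: [0.3, -0.2, 0.2]
finger_gap: 0.689
```

apply_moves(
  targets=[
    {"tx": 0, "ty": 0, "tz": 55, "rx": 0, "ry": 0, "rz": 0},
    {"tx": 0, "ty": 0, "tz": 55, "rx": 0, "ry": 0, "rz": 0.165},
    {"tx": -10, "ty": 43, "tz": 0, "rx": 0, "ry": 0, "rz": 0.165},
    {"tx": -12, "ty": 43, "tz": 0, "rx": 0, "ry": 0, "rz": 0.165},
    {"tx": -12, "ty": 43, "tz": 0, "rx": 0, "ry": 0, "rz": 0.165},
  ],
)

```text
clock: 15.95
tool_pos: [571.0, 130.3, 404.8]
eef_rot: [[-0.562, 0.827, 0.001], [0.827, 0.562, 0.0], [-0.0, 0.001, -1.0]]
force: [0.3, 0.7, 0.2]
finger_gap: 0.704
```

apply_moves(
  targets=[
    {"tx": -12, "ty": 43, "tz": 0, "rx": 0, "ry": 0, "rz": 0.165},
    {"tx": -12, "ty": 43, "tz": 0, "rx": 0, "ry": 0, "rz": 0.165},
    {"tx": -12, "ty": 42, "tz": 0, "rx": 0, "ry": 0, "rz": 0.165},
    {"tx": 0, "ty": 0, "tz": 0, "rx": 0, "ry": 0, "rz": 0},
    {"tx": 0, "ty": 0, "tz": 0, "rx": 0, "ry": 0, "rz": 0},
  ],
)

```text
clock: 16.58
tool_pos: [535.5, 257.0, 404.5]
eef_rot: [[-0.885, 0.466, 0.0], [0.466, 0.885, -0.001], [-0.0, -0.001, -1.0]]
force: [-0.3, 0.1, 0.4]
finger_gap: 0.699
```

```bash
python3 snap.py side 180 130 310 250 5.5 p14; python3 snap.py side 190 210 310 320 6 p15; python3 -c "
from h import *
o=readout.get_obs();print(o['tool_pos'],o['eef_rot'][:,0],o['q'])"
```

```text
[535.77262245 256.23859739 404.62223159] [-8.84214212e-01  4.67081524e-01 -2.78084217e-04] [ 2.00971457e+01  1.06222920e+01  7.22435370e+01 -2.35684870e-02
  9.71363055e+01 -4.20607601e+01]
```

View pics/p14.png

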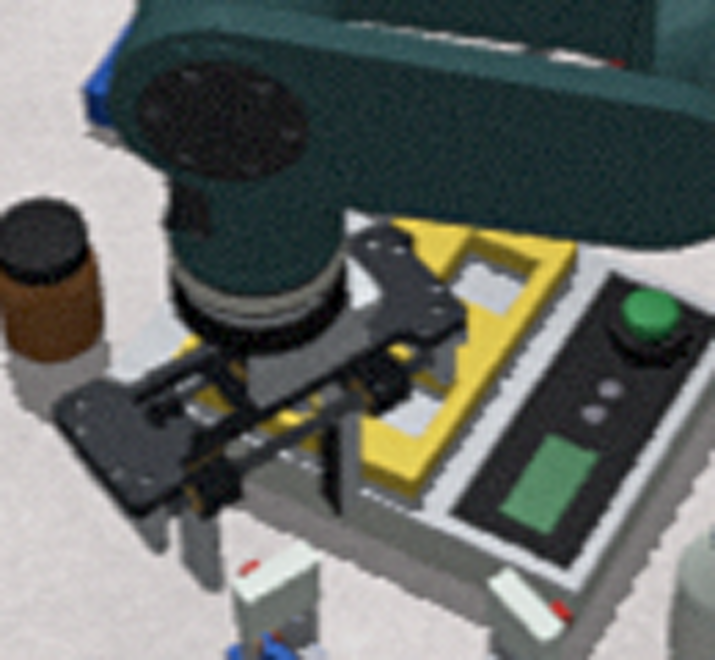

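View pics/p15.png

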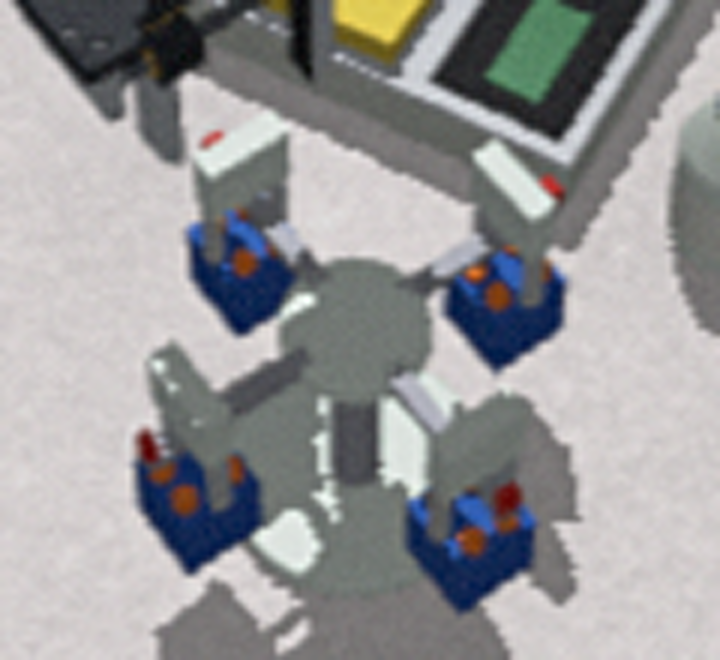

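apply_moves(
  targets=[
    {"tx": -0.6, "ty": 0.7, "tz": -20, "rx": 0, "ry": 0, "rz": 0},
    {"tx": 0, "ty": 0, "tz": -20, "rx": 0, "ry": 0, "rz": 0},
    {"tx": 0, "ty": 0, "tz": -12, "rx": 0, "ry": 0, "rz": 0},
    {"tx": 0, "ty": 0, "tz": -8, "rx": 0, "ry": 0, "rz": 0},
    {"tx": 0, "ty": 0, "tz": 0, "rx": 0, "ry": 0, "rz": 0},
  ],
)

```text
clock: 17.3
tool_pos: [534.8, 257.6, 344.3]
eef_rot: [[-0.885, 0.466, -0.001], [0.466, 0.885, -0.0], [0.0, -0.0, -1.0]]
force: [-0.8, 0.5, -0.2]
finger_gap: 0.7
```

```bash
python3 snap.py side 190 170 310 280 6 p16; python3 snap.py top 70 155 200 290 4.4 p17
```

```text
(no output)
```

View pics/p16.png

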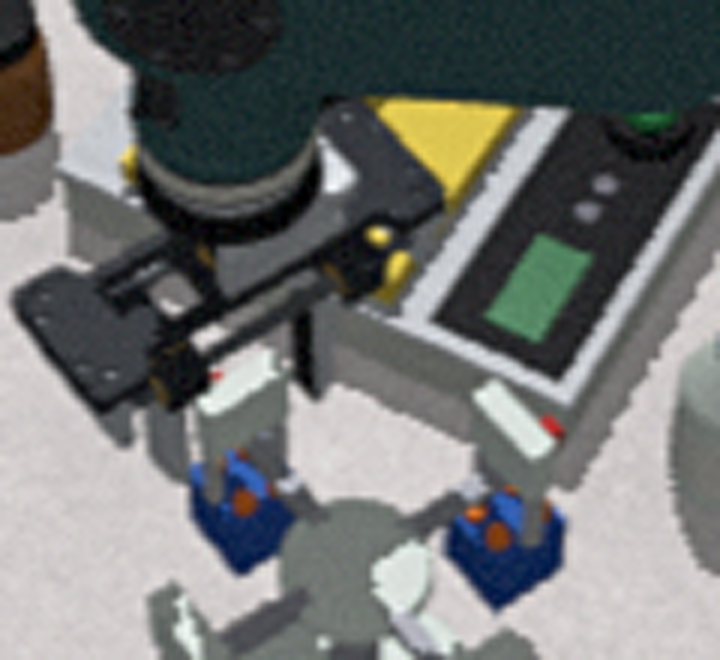

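View pics/p17.png

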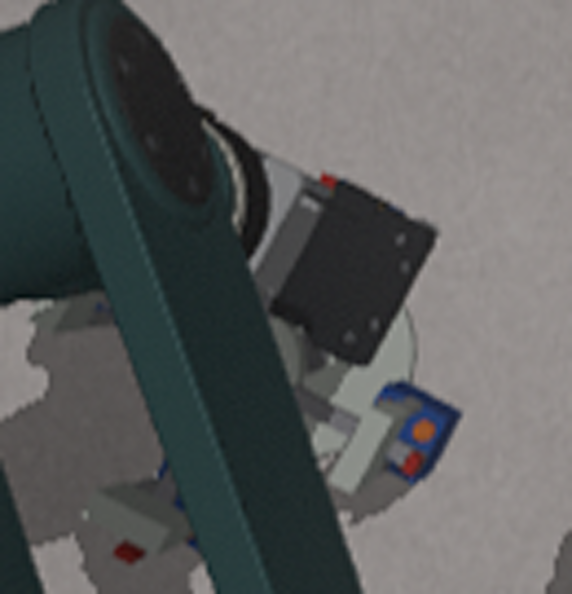

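apply_moves(
  targets=[
    {"tx": 0, "ty": 0, "tz": 0, "rx": 0, "ry": 0, "rz": 0},
    {"tx": 0, "ty": 0, "tz": 0, "rx": 0, "ry": 0, "rz": 0},
    {"tx": 0, "ty": 0, "tz": 0, "rx": 0, "ry": 0, "rz": 0},
    {"tx": 0, "ty": 0, "tz": 0, "rx": 0, "ry": 0, "rz": 0},
    {"tx": 0, "ty": 0, "tz": 0, "rx": 0, "ry": 0, "rz": 0},
  ],
  hand=0,
  squeeze=30,
)

```text
clock: 18.02
tool_pos: [534.7, 258.0, 345.1]
eef_rot: [[-0.885, 0.465, 0.001], [0.465, 0.885, 0.0], [-0.0, 0.0, -1.0]]
force: [-0.6, 0.3, 2.8]
finger_gap: 0.444
```

apply_moves(
  targets=[
    {"tx": 0, "ty": 0, "tz": 7, "rx": 0, "ry": 0, "rz": 0},
    {"tx": 0, "ty": 0, "tz": 7, "rx": 0, "ry": 0, "rz": 0},
    {"tx": 0, "ty": 0, "tz": 6, "rx": 0, "ry": 0, "rz": 0},
    {"tx": 0, "ty": 0, "tz": 0, "rx": 0, "ry": 0, "rz": 0},
  ],
)

```text
clock: 18.52
tool_pos: [534.8, 258.1, 365.6]
eef_rot: [[-0.885, 0.465, 0.001], [0.465, 0.885, 0.001], [-0.001, 0.001, -1.0]]
force: [-0.4, 0.5, -1.2]
finger_gap: 0.444
```

apply_moves(
  targets=[
    {"tx": 12.1, "ty": -6.5, "tz": 0, "rx": 0, "ry": 0, "rz": 0},
    {"tx": 12.1, "ty": -6.5, "tz": 0, "rx": 0, "ry": 0, "rz": 0},
    {"tx": 12.1, "ty": -6.5, "tz": 0, "rx": 0, "ry": 0, "rz": 0},
    {"tx": 13, "ty": -7, "tz": 0, "rx": 0, "ry": 0, "rz": 0},
    {"tx": 0, "ty": 0, "tz": 0, "rx": 0, "ry": 0, "rz": 0},
  ],
)

```text
clock: 19.15
tool_pos: [585.2, 230.6, 364.2]
eef_rot: [[-0.884, 0.467, -0.0], [0.467, 0.884, -0.0], [0.0, -0.0, -1.0]]
force: [0.3, 0.5, -1.5]
finger_gap: 0.445
```

```bash
python3 snap.py side 170 170 310 300 5 p18
```

```text
(no output)
```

View pics/p18.png

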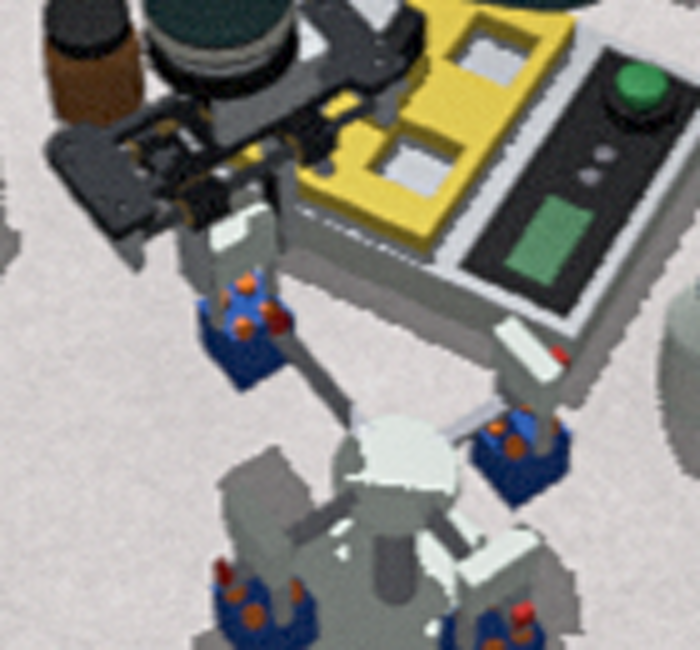

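apply_moves(
  targets=[
    {"tx": 4, "ty": -2, "tz": 25, "rx": 0, "ry": 0, "rz": 0},
    {"tx": 4, "ty": -10, "tz": 30, "rx": 0, "ry": 0, "rz": 0.083},
    {"tx": 9, "ty": -45, "tz": 0, "rx": 0, "ry": 0, "rz": 0.083},
    {"tx": 9, "ty": -45, "tz": 0, "rx": 0, "ry": 0, "rz": 0.083},
    {"tx": 9, "ty": -45, "tz": 0, "rx": 0, "ry": 0, "rz": 0.083},
  ],
)

```text
clock: 19.82
tool_pos: [618.8, 83.8, 420.0]
eef_rot: [[-0.989, 0.147, 0.0], [0.147, 0.989, 0.0], [-0.0, 0.0, -1.0]]
force: [0.4, 0.7, -2.4]
finger_gap: 0.448
```

apply_moves(
  targets=[
    {"tx": 9, "ty": -45, "tz": 0, "rx": 0, "ry": 0, "rz": 0.083},
    {"tx": 9, "ty": -45, "tz": 0, "rx": 0, "ry": 0, "rz": 0},
    {"tx": 8.5, "ty": -46, "tz": 0, "rx": 0, "ry": 0, "rz": 0},
    {"tx": 0, "ty": 0, "tz": 0, "rx": 0, "ry": 0, "rz": 0},
    {"tx": 0, "ty": 0, "tz": 0, "rx": 0, "ry": 0, "rz": 0},
  ],
)

```text
clock: 20.45
tool_pos: [645.4, -51.1, 419.7]
eef_rot: [[-0.998, 0.069, -0.0], [0.069, 0.998, 0.001], [0.0, 0.001, -1.0]]
force: [0.4, -0.2, -0.7]
finger_gap: 0.444
```

```bash
python3 snap.py side 190 80 310 190 6 p19;python3 -c "
from h import *
o=readout.get_obs();print(o['tool_pos'],o['eef_rot'][:,0],o['q'])"
```

```text
[645.34793278 -50.47804156 419.82505815] [-9.97716168e-01  6.75457389e-02  1.45685665e-04] [-9.49961160e+00  1.75122915e+01  6.21672581e+01  4.73024471e-02
  1.00333419e+02 -9.56180938e+01]
```

View pics/p19.png

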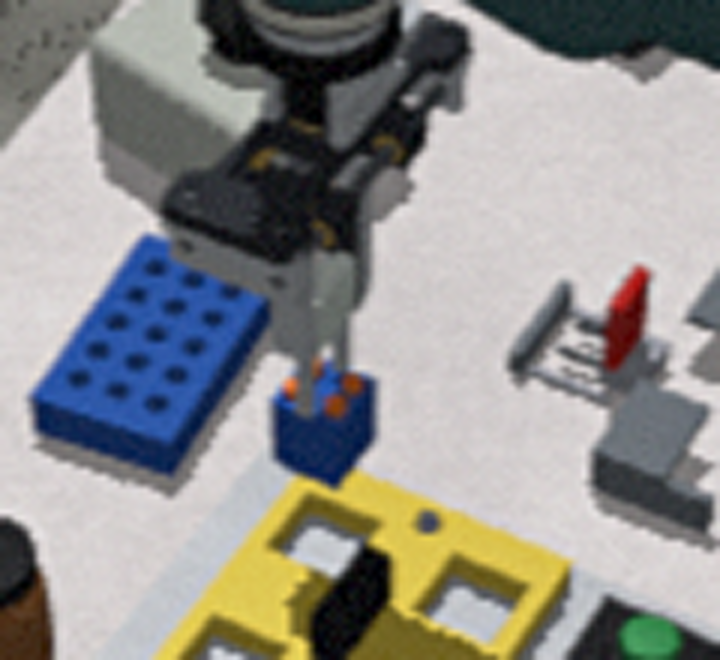

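apply_moves(
  targets=[
    {"tx": 1.3, "ty": -2.2, "tz": -20, "rx": 0, "ry": 0, "rz": 0},
    {"tx": 0, "ty": 0, "tz": -20, "rx": 0, "ry": 0, "rz": 0},
    {"tx": 0, "ty": 0, "tz": -15, "rx": 0, "ry": 0, "rz": 0},
    {"tx": 0, "ty": 0, "tz": 0, "rx": 0, "ry": 0, "rz": 0},
    {"tx": 0, "ty": 0, "tz": 0, "rx": 0, "ry": 0, "rz": 0},
  ],
)

```text
clock: 21.12
tool_pos: [646.9, -53.3, 365.7]
eef_rot: [[-0.998, 0.068, 0.001], [0.068, 0.998, -0.0], [-0.001, -0.0, -1.0]]
force: [0.4, -0.6, -2.1]
finger_gap: 0.442
```

```bash
python3 snap.py side 210 110 290 190 8 p20; cat > ov.py <<'E'
from h import *
# predicted carrier block corners from tool pose, side camera crop
import sys
n,x0,y0,x1,y1,s,f=sys.argv[1],*map(float,sys.argv[2:7]),sys.argv[7]; off=float(sys.argv[8])
c=camera(n);o=readout.get_obs();p=o["tool_pos"];R=o["eef_rot"]
i=cv2.resize(c["img"][int(y0):int(y1),int(x0):int(x1),::-1],None,fx=s,fy=s,interpolation=cv2.INTER_CUBIC)
B=p-[0,0,off]
for h in (0,50):
    q=[B+R[:,0]*a*20+R[:,1]*b*20+[0,0,h] for a,b in((1,1),(1,-1),(-1,-1),(-1,1))]
    u=((proj(c,np.array(q))-[x0,y0]+.5)*s).astype(int)
    cv2.polylines(i,[u],True,(0,255,0) if h else (255,0,255),1)
cv2.imwrite(f"pics/{f}.png",i);print(p,np.degrees(np.arctan2(R[1,0],R[0,0])))
E
python3 ov.py side 210 110 290 190 8 p21 292
```

```text
[646.99521487 -53.5559202  366.11035518] 176.0734011298688
```

View pics/p21.png

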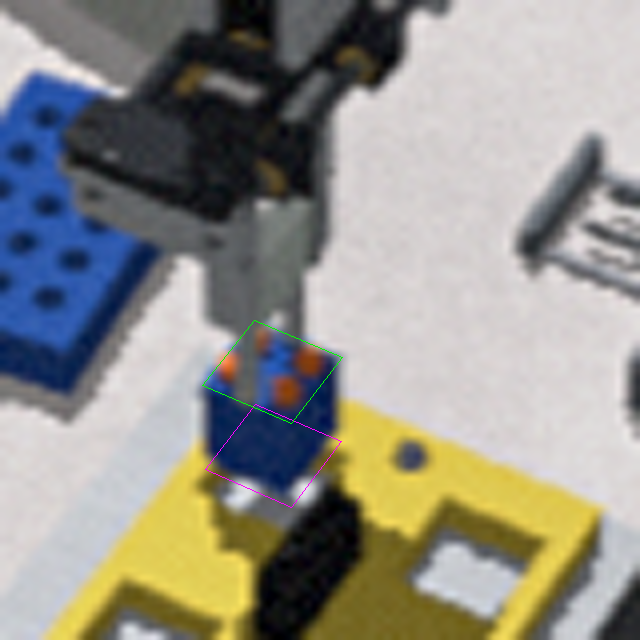

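apply_moves(
  targets=[
    {"tx": 0, "ty": 0.8, "tz": -8, "rx": 0, "ry": 0, "rz": 0},
    {"tx": 0, "ty": 0, "tz": -8, "rx": 0, "ry": 0, "rz": 0},
    {"tx": 0, "ty": 0, "tz": 0, "rx": 0, "ry": 0, "rz": 0},
  ],
)

```text
clock: 21.6
tool_pos: [646.6, -52.9, 347.0]
eef_rot: [[-0.998, 0.069, -0.003], [0.069, 0.998, 0.001], [0.003, 0.0, -1.0]]
force: [-0.6, 0.3, -1.0]
finger_gap: 0.446
```

apply_moves(
  targets=[
    {"tx": 0, "ty": 0, "tz": -5, "rx": 0, "ry": 0, "rz": 0},
    {"tx": 0, "ty": 0, "tz": -5, "rx": 0, "ry": 0, "rz": 0},
    {"tx": 0, "ty": 0, "tz": 0, "rx": 0, "ry": 0, "rz": 0},
  ],
)

```text
clock: 21.98
tool_pos: [646.7, -52.9, 337.9]
eef_rot: [[-0.998, 0.069, -0.001], [0.069, 0.998, 0.0], [0.001, 0.0, -1.0]]
force: [-0.1, 0.1, -0.3]
finger_gap: 0.446
```

apply_moves(
  targets=[
    {"tx": 0, "ty": 0, "tz": -1.5, "rx": 0, "ry": 0, "rz": 0},
    {"tx": 0, "ty": 0, "tz": 0, "rx": 0, "ry": 0, "rz": 0},
  ],
)

```text
clock: 22.22
tool_pos: [646.8, -52.9, 337.3]
eef_rot: [[-0.998, 0.069, 0.0], [0.069, 0.998, 0.0], [-0.0, 0.0, -1.0]]
force: [-0.3, 0.4, -1.8]
finger_gap: 0.446
```

apply_moves(
  targets=[
    {"tx": 0, "ty": 0, "tz": -1, "rx": 0, "ry": 0, "rz": 0},
    {"tx": 0, "ty": 0, "tz": 0, "rx": 0, "ry": 0, "rz": 0},
  ],
)

```text
clock: 22.48
tool_pos: [646.8, -52.9, 337.2]
eef_rot: [[-0.998, 0.069, 0.001], [0.069, 0.998, -0.0], [-0.001, 0.0, -1.0]]
force: [-1.6, 0.5, 1.7]
finger_gap: 0.443
```

apply_moves(
  targets=[
    {"tx": 0, "ty": 0, "tz": 2, "rx": 0, "ry": 0, "rz": 0},
    {"tx": 0, "ty": 0, "tz": 0, "rx": 0, "ry": 0, "rz": 0},
    {"tx": 0, "ty": 0, "tz": 0, "rx": 0, "ry": 0, "rz": 0},
    {"tx": 0, "ty": 0, "tz": 30, "rx": 0, "ry": 0, "rz": 0},
    {"tx": 0, "ty": 0, "tz": 48, "rx": 0, "ry": 0, "rz": 0},
  ],
  hand=0.68,
)

```text
clock: 23.1
tool_pos: [646.8, -52.9, 414.2]
eef_rot: [[-0.998, 0.069, -0.006], [0.069, 0.998, 0.001], [0.006, 0.001, -1.0]]
force: [0.2, -0.9, -0.1]
finger_gap: 0.681
```

```bash
python3 snap.py side 190 80 310 190 6 p22
```

```text
(no output)
```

View pics/p22.png

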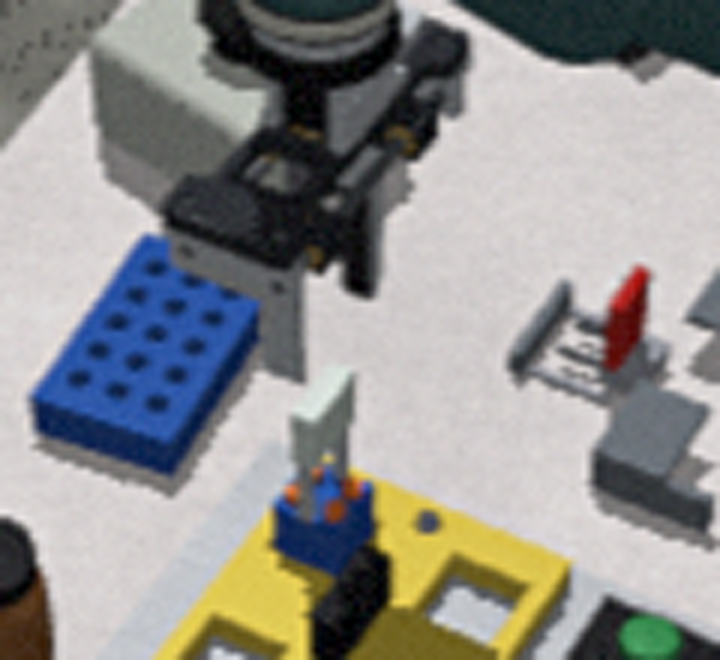

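apply_moves(
  targets=[
    {"tx": -32.7, "ty": 48.7, "tz": 0, "rx": 0, "ry": 0, "rz": -0.105},
    {"tx": -32.7, "ty": 48.7, "tz": 0, "rx": 0, "ry": 0, "rz": -0.105},
    {"tx": -32.7, "ty": 48.7, "tz": 0, "rx": 0, "ry": 0, "rz": -0.105},
    {"tx": -32.7, "ty": 48.7, "tz": 0, "rx": 0, "ry": 0, "rz": -0.105},
    {"tx": -32.7, "ty": 48.7, "tz": 0, "rx": 0, "ry": 0, "rz": 0},
  ],
)

```text
clock: 23.78
tool_pos: [482.0, 191.9, 416.1]
eef_rot: [[-0.883, 0.47, 0.001], [0.47, 0.883, 0.001], [-0.0, 0.001, -1.0]]
force: [1.1, 0.4, -0.0]
finger_gap: 0.681
```

apply_moves(
  targets=[
    {"tx": -32.7, "ty": 48.7, "tz": 0, "rx": 0, "ry": 0, "rz": 0},
    {"tx": -32.7, "ty": 48.7, "tz": 0, "rx": 0, "ry": 0, "rz": 0},
    {"tx": -32.7, "ty": 48.7, "tz": 0, "rx": 0, "ry": 0, "rz": 0},
    {"tx": 0, "ty": 0, "tz": 0, "rx": 0, "ry": 0, "rz": 0},
    {"tx": 0, "ty": 0, "tz": 0, "rx": 0, "ry": 0, "rz": 0},
  ],
)

```text
clock: 24.4
tool_pos: [385.3, 336.5, 416.1]
eef_rot: [[-0.883, 0.469, 0.001], [0.469, 0.883, -0.001], [-0.001, -0.0, -1.0]]
force: [-0.4, -0.4, -0.1]
finger_gap: 0.68
```

```bash
python3 snap.py side 190 150 330 320 4.5 p23;python3 -c "
from h import *
o=readout.get_obs();print(o['tool_pos'],o['eef_rot'][:,0],o['q'])"
```

```text
[385.78981991 335.99930567 416.07772069] [-8.82406276e-01  4.70487767e-01 -6.51572002e-04] [ 3.47135275e+01 -3.23721659e-02  8.24744481e+01 -3.91068626e-02
  9.75516740e+01 -2.72256404e+01]
```

View pics/p23.png

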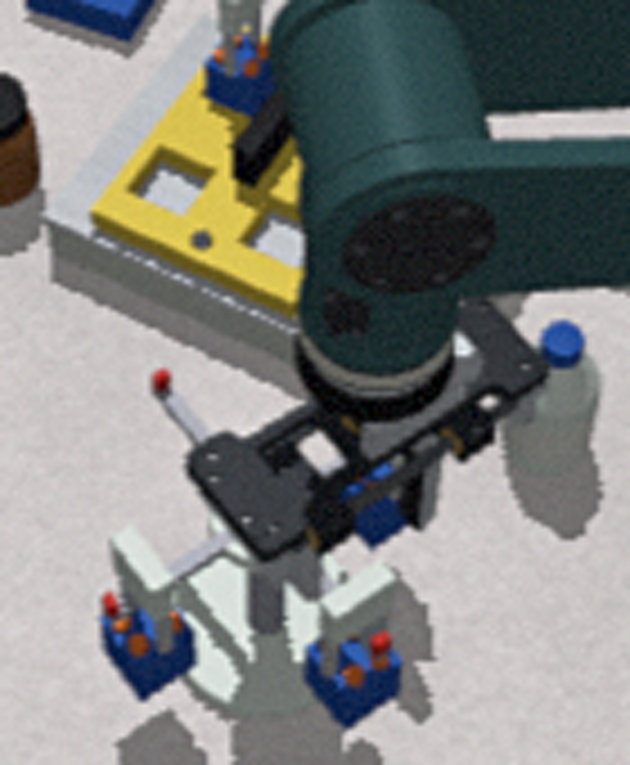

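apply_moves(
  targets=[
    {"tx": -0.6, "ty": 0.8, "tz": -25, "rx": 0, "ry": 0, "rz": 0},
    {"tx": 0, "ty": 0, "tz": -20, "rx": 0, "ry": 0, "rz": 0},
    {"tx": 0, "ty": 0, "tz": -16, "rx": 0, "ry": 0, "rz": 0},
    {"tx": 0, "ty": 0, "tz": -10, "rx": 0, "ry": 0, "rz": 0},
    {"tx": 0, "ty": 0, "tz": 0, "rx": 0, "ry": 0, "rz": 0},
  ],
)

```text
clock: 25.08
tool_pos: [384.9, 337.0, 344.5]
eef_rot: [[-0.882, 0.47, -0.001], [0.47, 0.882, -0.001], [0.001, -0.001, -1.0]]
force: [-0.4, -0.4, -0.6]
finger_gap: 0.678
```

apply_moves(
  targets=[
    {"tx": 0, "ty": 0, "tz": 0, "rx": 0, "ry": 0, "rz": 0},
    {"tx": 0, "ty": 0, "tz": 0, "rx": 0, "ry": 0, "rz": 0},
    {"tx": 0, "ty": 0, "tz": 0, "rx": 0, "ry": 0, "rz": 0},
    {"tx": 0, "ty": 0, "tz": 0, "rx": 0, "ry": 0, "rz": 0},
    {"tx": 0, "ty": 0, "tz": 0, "rx": 0, "ry": 0, "rz": 0},
  ],
  hand=0,
)

```text
clock: 25.7
tool_pos: [384.7, 337.6, 346.0]
eef_rot: [[-0.883, 0.469, 0.001], [0.469, 0.883, 0.001], [-0.001, 0.001, -1.0]]
force: [-0.3, 1.0, 3.6]
finger_gap: 0.446
```

apply_moves(
  targets=[
    {"tx": 0, "ty": 0, "tz": 7, "rx": 0, "ry": 0, "rz": 0},
    {"tx": 0, "ty": 0, "tz": 7, "rx": 0, "ry": 0, "rz": 0},
    {"tx": 0, "ty": 0, "tz": 6, "rx": 0, "ry": 0, "rz": 0},
    {"tx": 0, "ty": 0, "tz": 0, "rx": 0, "ry": 0, "rz": 0},
  ],
)

```text
clock: 26.2
tool_pos: [384.7, 337.6, 365.9]
eef_rot: [[-0.883, 0.47, 0.001], [0.47, 0.883, 0.001], [-0.001, 0.001, -1.0]]
force: [-0.5, 0.6, -1.5]
finger_gap: 0.443
```

apply_moves(
  targets=[
    {"tx": -12, "ty": 6.4, "tz": 0, "rx": 0, "ry": 0, "rz": 0},
    {"tx": -13, "ty": 7, "tz": 0, "rx": 0, "ry": 0, "rz": 0},
    {"tx": -13, "ty": 7, "tz": 0, "rx": 0, "ry": 0, "rz": 0},
    {"tx": -13, "ty": 7, "tz": 0, "rx": 0, "ry": 0, "rz": 0},
    {"tx": 0, "ty": 0, "tz": 0, "rx": 0, "ry": 0, "rz": 0},
  ],
)

```text
clock: 26.82
tool_pos: [332.4, 365.5, 365.3]
eef_rot: [[-0.884, 0.468, 0.0], [0.468, 0.884, 0.0], [-0.0, 0.0, -1.0]]
force: [0.6, -0.1, -2.6]
finger_gap: 0.447
```

```bash
python3 snap.py side 190 190 330 320 5 p24
```

```text
(no output)
```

View pics/p24.png

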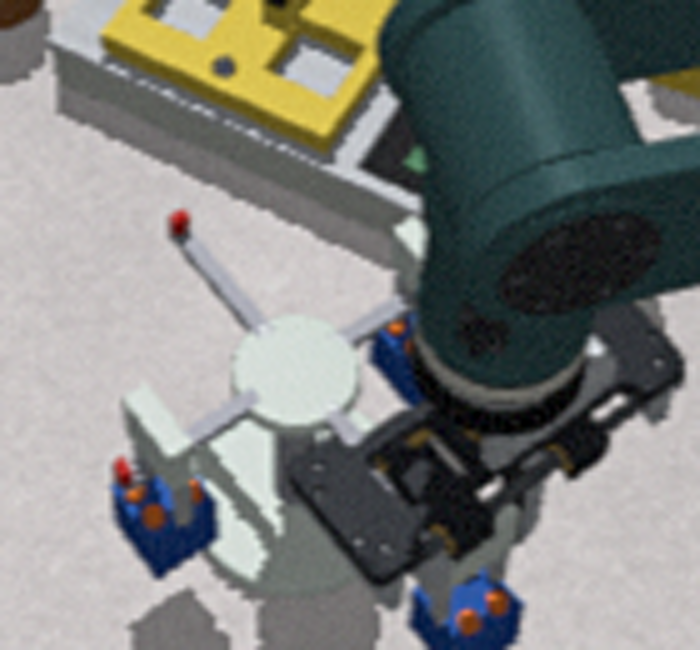

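apply_moves(
  targets=[
    {"tx": 0, "ty": 0, "tz": 40, "rx": 0, "ry": 0, "rz": 0},
    {"tx": 0, "ty": 0, "tz": 42, "rx": 0, "ry": 0, "rz": 0},
    {"tx": 0, "ty": 0, "tz": 40, "rx": 0, "ry": 0, "rz": 0},
    {"tx": 28, "ty": -51.5, "tz": 0, "rx": 0, "ry": 0, "rz": 0.105},
    {"tx": 28, "ty": -51.5, "tz": 0, "rx": 0, "ry": 0, "rz": 0.105},
  ],
)

```text
clock: 27.5
tool_pos: [390.2, 260.9, 488.1]
eef_rot: [[-0.963, 0.27, 0.002], [0.27, 0.963, 0.001], [-0.002, 0.001, -1.0]]
force: [0.5, -0.7, -1.5]
finger_gap: 0.445
```

apply_moves(
  targets=[
    {"tx": 28, "ty": -51.5, "tz": 0, "rx": 0, "ry": 0, "rz": 0.105},
    {"tx": 28, "ty": -51.5, "tz": 0, "rx": 0, "ry": 0, "rz": 0.105},
    {"tx": 28, "ty": -51.5, "tz": 0, "rx": 0, "ry": 0, "rz": 0},
    {"tx": 28, "ty": -51.5, "tz": 0, "rx": 0, "ry": 0, "rz": 0},
    {"tx": 28, "ty": -51.5, "tz": 0, "rx": 0, "ry": 0, "rz": 0},
  ],
)

```text
clock: 28.12
tool_pos: [530.4, 2.0, 487.3]
eef_rot: [[-0.998, 0.07, 0.001], [0.07, 0.998, -0.0], [-0.001, -0.0, -1.0]]
force: [0.6, 0.7, -0.8]
finger_gap: 0.445
```

apply_moves(
  targets=[
    {"tx": 28, "ty": -51.5, "tz": 0, "rx": 0, "ry": 0, "rz": 0},
    {"tx": 0, "ty": 0, "tz": -35, "rx": 0, "ry": 0, "rz": 0},
    {"tx": 0, "ty": 0, "tz": -35, "rx": 0, "ry": 0, "rz": 0},
    {"tx": 0, "ty": 0, "tz": 0, "rx": 0, "ry": 0, "rz": 0},
    {"tx": 0, "ty": 0, "tz": 0, "rx": 0, "ry": 0, "rz": 0},
  ],
)

```text
clock: 28.75
tool_pos: [557.9, -47.3, 418.7]
eef_rot: [[-0.998, 0.069, 0.002], [0.069, 0.998, -0.0], [-0.002, -0.0, -1.0]]
force: [0.4, -0.5, -1.7]
finger_gap: 0.449
```

```bash
python3 ov.py side 220 110 300 190 8 p25 293
```

```text
[557.88325612 -47.12397272 419.53439461] 176.06404794648222
```

View pics/p25.png

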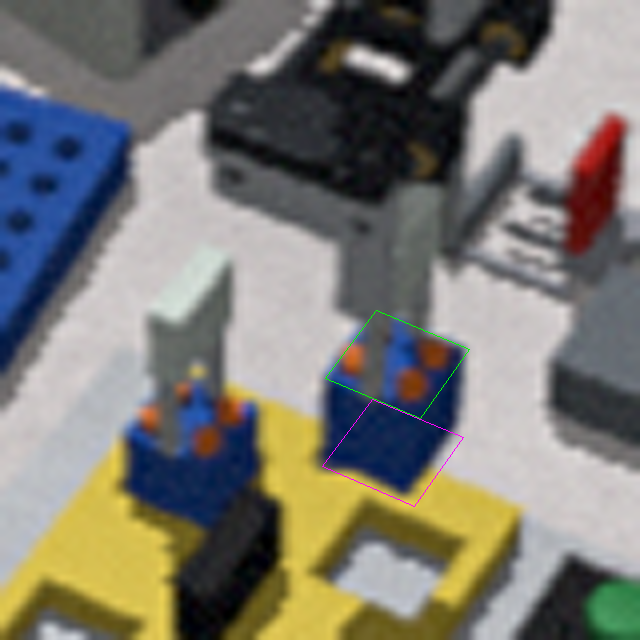

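apply_moves(
  targets=[
    {"tx": -1, "ty": 0.6, "tz": -20, "rx": 0, "ry": 0, "rz": 0},
    {"tx": 0, "ty": 0, "tz": -20, "rx": 0, "ry": 0, "rz": 0},
    {"tx": 0, "ty": 0, "tz": -12, "rx": 0, "ry": 0, "rz": 0},
    {"tx": 0, "ty": 0, "tz": 0, "rx": 0, "ry": 0, "rz": 0},
    {"tx": 0, "ty": 0, "tz": 0, "rx": 0, "ry": 0, "rz": 0},
  ],
)

```text
clock: 29.42
tool_pos: [556.9, -46.5, 366.6]
eef_rot: [[-0.998, 0.069, 0.002], [0.069, 0.998, -0.0], [-0.002, -0.0, -1.0]]
force: [-0.0, 0.0, -1.8]
finger_gap: 0.445
```

apply_moves(
  targets=[
    {"tx": 0, "ty": 0, "tz": -6, "rx": 0, "ry": 0, "rz": 0},
    {"tx": 0, "ty": 0, "tz": -6, "rx": 0, "ry": 0, "rz": 0},
    {"tx": 0, "ty": 0, "tz": 0, "rx": 0, "ry": 0, "rz": 0},
  ],
)

```text
clock: 29.8
tool_pos: [556.4, -46.5, 352.3]
eef_rot: [[-0.998, 0.069, -0.002], [0.069, 0.998, 0.0], [0.002, 0.0, -1.0]]
force: [0.4, -0.1, -1.5]
finger_gap: 0.444
```

apply_moves(
  targets=[
    {"tx": 0, "ty": 0, "tz": -6, "rx": 0, "ry": 0, "rz": 0},
    {"tx": 0, "ty": 0, "tz": -6, "rx": 0, "ry": 0, "rz": 0},
    {"tx": 0, "ty": 0, "tz": -4, "rx": 0, "ry": 0, "rz": 0},
    {"tx": 0, "ty": 0, "tz": 0, "rx": 0, "ry": 0, "rz": 0},
  ],
)

```text
clock: 30.3
tool_pos: [556.6, -46.5, 338.1]
eef_rot: [[-0.998, 0.069, 0.001], [0.069, 0.998, -0.0], [-0.001, -0.0, -1.0]]
force: [-1.0, -0.0, 2.3]
finger_gap: 0.446
```

apply_moves(
  targets=[
    {"tx": 0, "ty": 0, "tz": 1, "rx": 0, "ry": 0, "rz": 0},
    {"tx": 0, "ty": 0, "tz": 0, "rx": 0, "ry": 0, "rz": 0},
    {"tx": 0, "ty": 0, "tz": 0, "rx": 0, "ry": 0, "rz": 0},
    {"tx": 0, "ty": 0, "tz": 30, "rx": 0, "ry": 0, "rz": 0},
    {"tx": 0, "ty": 0, "tz": 50, "rx": 0, "ry": 0, "rz": 0},
  ],
  hand=0.68,
)

```text
clock: 30.92
tool_pos: [556.4, -46.5, 416.4]
eef_rot: [[-0.998, 0.069, -0.006], [0.069, 0.998, 0.001], [0.006, 0.001, -1.0]]
force: [0.6, -0.4, 1.0]
finger_gap: 0.677
```

apply_moves(
  targets=[
    {"tx": -5.2, "ty": 38, "tz": 0, "rx": 0, "ry": 0, "rz": -0.181},
    {"tx": -5.2, "ty": 38, "tz": 0, "rx": 0, "ry": 0, "rz": -0.181},
    {"tx": -5.2, "ty": 38, "tz": 0, "rx": 0, "ry": 0, "rz": -0.181},
    {"tx": -5.2, "ty": 38, "tz": 0, "rx": 0, "ry": 0, "rz": -0.181},
    {"tx": -5.2, "ty": 38, "tz": 0, "rx": 0, "ry": 0, "rz": -0.181},
  ],
)

```text
clock: 31.55
tool_pos: [530.4, 144.7, 418.1]
eef_rot: [[-0.557, 0.83, 0.0], [0.83, 0.557, 0.0], [-0.0, 0.0, -1.0]]
force: [-0.3, 0.2, -0.3]
finger_gap: 0.685
```

apply_moves(
  targets=[
    {"tx": -5.2, "ty": 38, "tz": 0, "rx": 0, "ry": 0, "rz": -0.181},
    {"tx": -5.2, "ty": 38, "tz": 0, "rx": 0, "ry": 0, "rz": -0.181},
    {"tx": -5.2, "ty": 38, "tz": 0, "rx": 0, "ry": 0, "rz": -0.181},
    {"tx": -5.2, "ty": 38, "tz": 0, "rx": 0, "ry": 0, "rz": -0.181},
    {"tx": -5.2, "ty": 38, "tz": 0, "rx": 0, "ry": 0, "rz": -0.181},
  ],
)

```text
clock: 32.17
tool_pos: [504.4, 334.8, 418.1]
eef_rot: [[0.309, 0.951, 0.0], [0.951, -0.309, -0.0], [-0.0, 0.0, -1.0]]
force: [-0.2, -0.4, 0.1]
finger_gap: 0.678
```

apply_moves(
  targets=[
    {"tx": -5.2, "ty": 38, "tz": 0, "rx": 0, "ry": 0, "rz": -0.181},
    {"tx": 0, "ty": 0, "tz": 0, "rx": 0, "ry": 0, "rz": 0},
    {"tx": 0, "ty": 0, "tz": 0, "rx": 0, "ry": 0, "rz": 0},
    {"tx": 0, "ty": 0, "tz": 0, "rx": 0, "ry": 0, "rz": 0},
  ],
)

```text
clock: 32.67
tool_pos: [499.8, 370.4, 418.4]
eef_rot: [[0.47, 0.882, 0.0], [0.882, -0.47, -0.0], [-0.0, 0.0, -1.0]]
force: [1.1, 0.1, -1.1]
finger_gap: 0.677
```

```bash
python3 snap.py side 180 130 320 320 4 p26;python3 -c "
from h import *
o=readout.get_obs();print(o['tool_pos'],o['eef_rot'][:,0],o['q'])"
```

```text
[499.80427757 370.37434378 418.41361584] [ 4.70637989e-01  8.82326404e-01 -6.00994841e-06] [ 3.13246173e+01  1.41744700e+01  6.64664492e+01 -2.08640140e-02
  9.93473053e+01  5.93969442e+01]
```

View pics/p26.png

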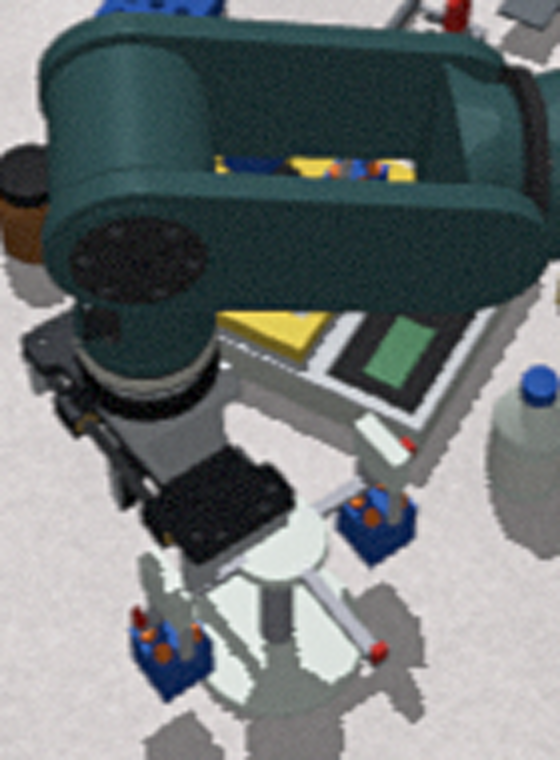

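Same sequence for B.

apply_moves(
  targets=[
    {"tx": 0.4, "ty": 1.5, "tz": -25, "rx": 0, "ry": 0, "rz": 0},
    {"tx": 0, "ty": 0, "tz": -22, "rx": 0, "ry": 0, "rz": 0},
    {"tx": 0, "ty": 0, "tz": -16, "rx": 0, "ry": 0, "rz": 0},
    {"tx": 0, "ty": 0, "tz": -10, "rx": 0, "ry": 0, "rz": 0},
    {"tx": 0, "ty": 0, "tz": 0, "rx": 0, "ry": 0, "rz": 0},
  ],
)

```text
clock: 33.35
tool_pos: [499.8, 372.7, 344.6]
eef_rot: [[0.47, 0.883, -0.001], [0.883, -0.47, -0.001], [-0.001, -0.001, -1.0]]
force: [0.5, 0.3, 0.1]
finger_gap: 0.682
```

```bash
python3 snap.py side 180 190 300 310 5.5 p27
```

```text
(no output)
```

View pics/p27.png

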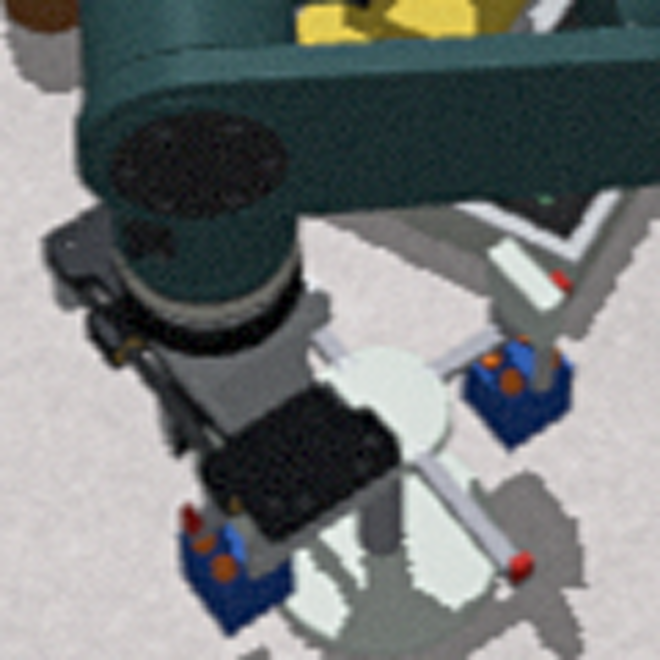

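apply_moves(
  targets=[
    {"tx": 0, "ty": 0, "tz": 0, "rx": 0, "ry": 0, "rz": 0},
    {"tx": 0, "ty": 0, "tz": 0, "rx": 0, "ry": 0, "rz": 0},
    {"tx": 0, "ty": 0, "tz": 0, "rx": 0, "ry": 0, "rz": 0},
    {"tx": 0, "ty": 0, "tz": 0, "rx": 0, "ry": 0, "rz": 0},
    {"tx": 0, "ty": 0, "tz": 0, "rx": 0, "ry": 0, "rz": 0},
  ],
  hand=0,
)

```text
clock: 34.02
tool_pos: [499.9, 373.1, 345.9]
eef_rot: [[0.47, 0.883, 0.001], [0.883, -0.47, 0.001], [0.001, 0.001, -1.0]]
force: [-1.3, -0.5, 2.5]
finger_gap: 0.444
```

apply_moves(
  targets=[
    {"tx": 0, "ty": 0, "tz": 7, "rx": 0, "ry": 0, "rz": 0},
    {"tx": 0, "ty": 0, "tz": 7, "rx": 0, "ry": 0, "rz": 0},
    {"tx": 0, "ty": 0, "tz": 6, "rx": 0, "ry": 0, "rz": 0},
    {"tx": 0, "ty": 0, "tz": 0, "rx": 0, "ry": 0, "rz": 0},
  ],
)

```text
clock: 34.52
tool_pos: [499.9, 373.1, 366.0]
eef_rot: [[0.47, 0.883, 0.001], [0.883, -0.47, 0.001], [0.001, 0.001, -1.0]]
force: [0.7, -0.2, -2.4]
finger_gap: 0.449
```

apply_moves(
  targets=[
    {"tx": 6.8, "ty": 12.8, "tz": 0, "rx": 0, "ry": 0, "rz": 0},
    {"tx": 6.8, "ty": 12.8, "tz": 0, "rx": 0, "ry": 0, "rz": 0},
    {"tx": 6.8, "ty": 12.8, "tz": 0, "rx": 0, "ry": 0, "rz": 0},
    {"tx": 7, "ty": 12.8, "tz": 0, "rx": 0, "ry": 0, "rz": 0},
    {"tx": 0, "ty": 0, "tz": 0, "rx": 0, "ry": 0, "rz": 0},
  ],
)

```text
clock: 35.15
tool_pos: [527.6, 425.4, 364.0]
eef_rot: [[0.469, 0.883, -0.001], [0.883, -0.469, -0.001], [-0.001, -0.001, -1.0]]
force: [0.8, -0.5, -1.9]
finger_gap: 0.444
```

apply_moves(
  targets=[
    {"tx": 0, "ty": 0, "tz": 35, "rx": 0, "ry": 0, "rz": 0},
    {"tx": 0, "ty": 0, "tz": 35, "rx": 0, "ry": 0, "rz": 0},
    {"tx": 0, "ty": 0, "tz": 32, "rx": 0, "ry": 0, "rz": 0},
    {"tx": 15.8, "ty": -47.1, "tz": 0, "rx": 0, "ry": 0, "rz": 0.105},
    {"tx": 15.8, "ty": -47.1, "tz": 0, "rx": 0, "ry": 0, "rz": 0.105},
  ],
)

```text
clock: 35.78
tool_pos: [558.7, 329.3, 467.7]
eef_rot: [[0.271, 0.963, 0.001], [0.963, -0.271, 0.0], [0.0, 0.001, -1.0]]
force: [0.3, -0.0, -2.1]
finger_gap: 0.441
```

apply_moves(
  targets=[
    {"tx": 15.8, "ty": -47.1, "tz": 0, "rx": 0, "ry": 0, "rz": 0.105},
    {"tx": 15.8, "ty": -47.1, "tz": 0, "rx": 0, "ry": 0, "rz": 0.105},
    {"tx": 15.8, "ty": -47.1, "tz": 0, "rx": 0, "ry": 0, "rz": 0},
    {"tx": 15.8, "ty": -47.1, "tz": 0, "rx": 0, "ry": 0, "rz": 0},
    {"tx": 15.8, "ty": -47.1, "tz": 0, "rx": 0, "ry": 0, "rz": 0},
  ],
)

```text
clock: 36.4
tool_pos: [638.0, 92.8, 467.1]
eef_rot: [[0.069, 0.998, -0.0], [0.998, -0.069, -0.0], [-0.0, -0.0, -1.0]]
force: [0.1, 0.5, -2.9]
finger_gap: 0.448
```

apply_moves(
  targets=[
    {"tx": 15.8, "ty": -47.1, "tz": 0, "rx": 0, "ry": 0, "rz": 0},
    {"tx": 0, "ty": 0, "tz": -30, "rx": 0, "ry": 0, "rz": 0},
    {"tx": 0, "ty": 0, "tz": -20, "rx": 0, "ry": 0, "rz": 0},
    {"tx": 0, "ty": 0, "tz": 0, "rx": 0, "ry": 0, "rz": 0},
    {"tx": 0, "ty": 0, "tz": 0, "rx": 0, "ry": 0, "rz": 0},
  ],
)

```text
clock: 37.02
tool_pos: [653.6, 47.5, 418.2]
eef_rot: [[0.069, 0.998, 0.001], [0.998, -0.069, -0.0], [0.0, 0.001, -1.0]]
force: [-0.3, -0.1, -2.7]
finger_gap: 0.44
```

```bash
python3 ov.py side 200 110 290 200 7.5 p28 293
```

```text
[653.61731163  47.57811379 418.88012751] 86.063893184596
```

View pics/p28.png

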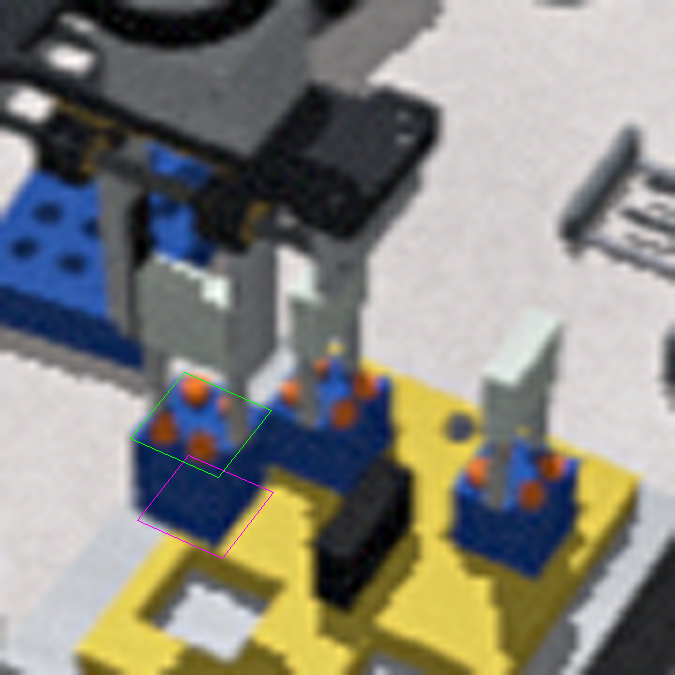

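apply_moves(
  targets=[
    {"tx": 0.1, "ty": -0.4, "tz": -20, "rx": 0, "ry": 0, "rz": 0},
    {"tx": 0, "ty": 0, "tz": -20, "rx": 0, "ry": 0, "rz": 0},
    {"tx": 0, "ty": 0, "tz": -12, "rx": 0, "ry": 0, "rz": 0},
    {"tx": 0, "ty": 0, "tz": 0, "rx": 0, "ry": 0, "rz": 0},
    {"tx": 0, "ty": 0, "tz": 0, "rx": 0, "ry": 0, "rz": 0},
  ],
)

```text
clock: 37.7
tool_pos: [653.9, 47.1, 366.6]
eef_rot: [[0.069, 0.998, 0.002], [0.998, -0.069, -0.0], [0.0, 0.002, -1.0]]
force: [1.3, -0.4, -2.7]
finger_gap: 0.447
```

apply_moves(
  targets=[
    {"tx": 0, "ty": 0, "tz": -6, "rx": 0, "ry": 0, "rz": 0},
    {"tx": 0, "ty": 0, "tz": -6, "rx": 0, "ry": 0, "rz": 0},
    {"tx": 0, "ty": 0, "tz": 0, "rx": 0, "ry": 0, "rz": 0},
  ],
)

```text
clock: 38.08
tool_pos: [653.6, 47.0, 352.1]
eef_rot: [[0.069, 0.998, -0.002], [0.998, -0.069, 0.0], [-0.0, -0.002, -1.0]]
force: [-0.2, -0.0, -2.2]
finger_gap: 0.443
```

apply_moves(
  targets=[
    {"tx": 0, "ty": 0, "tz": -6, "rx": 0, "ry": 0, "rz": 0},
    {"tx": 0, "ty": 0, "tz": -6, "rx": 0, "ry": 0, "rz": 0},
    {"tx": 0, "ty": 0, "tz": -4, "rx": 0, "ry": 0, "rz": 0},
    {"tx": 0, "ty": 0, "tz": 0, "rx": 0, "ry": 0, "rz": 0},
  ],
)

```text
clock: 38.58
tool_pos: [653.5, 47.1, 338.0]
eef_rot: [[0.069, 0.998, 0.0], [0.998, -0.069, 0.0], [0.0, 0.0, -1.0]]
force: [-1.9, 0.8, 2.2]
finger_gap: 0.45
```

apply_moves(
  targets=[
    {"tx": 0, "ty": 0, "tz": 1, "rx": 0, "ry": 0, "rz": 0},
    {"tx": 0, "ty": 0, "tz": 0, "rx": 0, "ry": 0, "rz": 0},
    {"tx": 0, "ty": 0, "tz": 0, "rx": 0, "ry": 0, "rz": 0},
    {"tx": 0, "ty": 0, "tz": 30, "rx": 0, "ry": 0, "rz": 0},
    {"tx": 0, "ty": 0, "tz": 50, "rx": 0, "ry": 0, "rz": 0},
  ],
  hand=0.68,
)

```text
clock: 39.2
tool_pos: [653.7, 46.9, 416.0]
eef_rot: [[0.069, 0.998, -0.006], [0.998, -0.069, 0.0], [-0.0, -0.006, -1.0]]
force: [0.1, -1.0, -0.6]
finger_gap: 0.68
```

apply_moves(
  targets=[
    {"tx": -38.9, "ty": 29.2, "tz": 0, "rx": 0, "ry": 0, "rz": -0.105},
    {"tx": -38.9, "ty": 29.2, "tz": 0, "rx": 0, "ry": 0, "rz": -0.105},
    {"tx": -38.9, "ty": 29.2, "tz": 0, "rx": 0, "ry": 0, "rz": -0.105},
    {"tx": -38.9, "ty": 29.2, "tz": 0, "rx": 0, "ry": 0, "rz": -0.105},
    {"tx": -38.9, "ty": 29.2, "tz": 0, "rx": 0, "ry": 0, "rz": 0},
  ],
)

```text
clock: 39.83
tool_pos: [457.9, 193.7, 418.3]
eef_rot: [[0.47, 0.882, 0.001], [0.882, -0.47, 0.0], [0.001, 0.0, -1.0]]
force: [-0.0, 0.9, 0.6]
finger_gap: 0.68
```

apply_moves(
  targets=[
    {"tx": -38.9, "ty": 29.2, "tz": 0, "rx": 0, "ry": 0, "rz": 0},
    {"tx": 0, "ty": 0, "tz": 0, "rx": 0, "ry": 0, "rz": 0},
    {"tx": 0, "ty": 0, "tz": 0, "rx": 0, "ry": 0, "rz": 0},
    {"tx": 0, "ty": 0, "tz": 0, "rx": 0, "ry": 0, "rz": 0},
  ],
)

```text
clock: 40.33
tool_pos: [421.3, 221.5, 418.0]
eef_rot: [[0.471, 0.882, -0.0], [0.882, -0.471, -0.0], [-0.0, 0.0, -1.0]]
force: [-1.0, -0.4, 1.3]
finger_gap: 0.677
```

```bash
python3 snap.py side 180 120 320 310 4 p29;python3 -c "
from h import *
o=readout.get_obs();print(o['tool_pos'],o['eef_rot'][:,0],o['q'])"
```

```text
[421.2919737  221.53362617 417.93981545] [ 4.71271173e-01  8.81988243e-01 -4.69394901e-04] [ 2.09142775e+01 -4.63062858e+00  8.66979882e+01 -1.94528923e-02
  9.79515293e+01  4.90284354e+01]
```

View pics/p29.png

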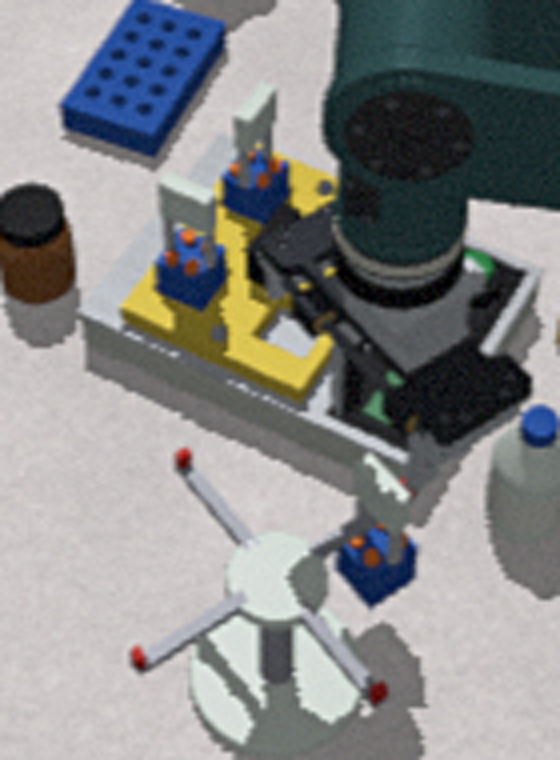

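apply_moves(
  targets=[
    {"tx": -1.3, "ty": 0.6, "tz": -25, "rx": 0, "ry": 0, "rz": 0},
    {"tx": 0, "ty": 0, "tz": -22, "rx": 0, "ry": 0, "rz": 0},
    {"tx": 0, "ty": 0, "tz": -16, "rx": 0, "ry": 0, "rz": 0},
    {"tx": 0, "ty": 0, "tz": -10, "rx": 0, "ry": 0, "rz": 0},
    {"tx": 0, "ty": 0, "tz": 0, "rx": 0, "ry": 0, "rz": 0},
  ],
)

```text
clock: 41.0
tool_pos: [419.2, 222.6, 344.5]
eef_rot: [[0.47, 0.883, -0.001], [0.883, -0.47, -0.001], [-0.001, -0.001, -1.0]]
force: [-0.3, -0.5, 0.5]
finger_gap: 0.681
```

apply_moves(
  targets=[
    {"tx": 0, "ty": 0, "tz": 0, "rx": 0, "ry": 0, "rz": 0},
    {"tx": 0, "ty": 0, "tz": 0, "rx": 0, "ry": 0, "rz": 0},
    {"tx": 0, "ty": 0, "tz": 0, "rx": 0, "ry": 0, "rz": 0},
    {"tx": 0, "ty": 0, "tz": 0, "rx": 0, "ry": 0, "rz": 0},
    {"tx": 0, "ty": 0, "tz": 0, "rx": 0, "ry": 0, "rz": 0},
  ],
  hand=0,
)

```text
clock: 41.62
tool_pos: [419.1, 222.9, 346.0]
eef_rot: [[0.47, 0.883, 0.001], [0.883, -0.47, 0.001], [0.001, 0.001, -1.0]]
force: [-1.1, 0.3, 2.6]
finger_gap: 0.442
```

apply_moves(
  targets=[
    {"tx": 0, "ty": 0, "tz": 7, "rx": 0, "ry": 0, "rz": 0},
    {"tx": 0, "ty": 0, "tz": 7, "rx": 0, "ry": 0, "rz": 0},
    {"tx": 0, "ty": 0, "tz": 6, "rx": 0, "ry": 0, "rz": 0},
    {"tx": 0, "ty": 0, "tz": 0, "rx": 0, "ry": 0, "rz": 0},
  ],
)

```text
clock: 42.12
tool_pos: [419.2, 222.8, 365.8]
eef_rot: [[0.47, 0.883, 0.001], [0.883, -0.47, 0.0], [0.001, 0.001, -1.0]]
force: [0.3, 0.1, -2.3]
finger_gap: 0.447
```

apply_moves(
  targets=[
    {"tx": -6.6, "ty": -12.3, "tz": 0, "rx": 0, "ry": 0, "rz": 0},
    {"tx": -6.6, "ty": -12.3, "tz": 0, "rx": 0, "ry": 0, "rz": 0},
    {"tx": -6.6, "ty": -12.3, "tz": 0, "rx": 0, "ry": 0, "rz": 0},
    {"tx": -6.6, "ty": -12.3, "tz": 0, "rx": 0, "ry": 0, "rz": 0},
    {"tx": 0, "ty": 0, "tz": 0, "rx": 0, "ry": 0, "rz": 0},
  ],
)

```text
clock: 42.75
tool_pos: [392.1, 172.6, 365.4]
eef_rot: [[0.471, 0.882, 0.001], [0.882, -0.471, 0.0], [0.0, 0.001, -1.0]]
force: [-1.1, 0.1, -2.6]
finger_gap: 0.446
```

apply_moves(
  targets=[
    {"tx": 0, "ty": 0, "tz": 27, "rx": 0, "ry": 0, "rz": 0},
    {"tx": 0, "ty": 0, "tz": 28, "rx": 0, "ry": 0, "rz": 0},
    {"tx": 0, "ty": -20, "tz": 0, "rx": 0, "ry": 0, "rz": 0.105},
    {"tx": 42.8, "ty": -25, "tz": 0, "rx": 0, "ry": 0, "rz": 0.105},
    {"tx": 42.8, "ty": -25, "tz": 0, "rx": 0, "ry": 0, "rz": 0.105},
  ],
)

```text
clock: 43.38
tool_pos: [479.1, 103.2, 420.8]
eef_rot: [[0.169, 0.986, 0.002], [0.986, -0.169, 0.001], [0.001, 0.002, -1.0]]
force: [0.9, 0.1, -3.2]
finger_gap: 0.445
```

apply_moves(
  targets=[
    {"tx": 42.8, "ty": -25, "tz": 0, "rx": 0, "ry": 0, "rz": 0.105},
    {"tx": 42.8, "ty": -25, "tz": 0, "rx": 0, "ry": 0, "rz": 0},
    {"tx": 0, "ty": 0, "tz": 0, "rx": 0, "ry": 0, "rz": 0},
    {"tx": 0, "ty": 0, "tz": 0, "rx": 0, "ry": 0, "rz": 0},
  ],
)

```text
clock: 43.88
tool_pos: [563.9, 53.8, 419.6]
eef_rot: [[0.069, 0.998, -0.001], [0.998, -0.069, 0.001], [0.001, -0.001, -1.0]]
force: [-0.7, -0.2, -3.1]
finger_gap: 0.443
```

```bash
python3 ov.py side 210 120 310 220 7 p30 293
```

```text
[563.43420694  54.08657089 420.18495492] 86.08145795964023
```

View pics/p30.png

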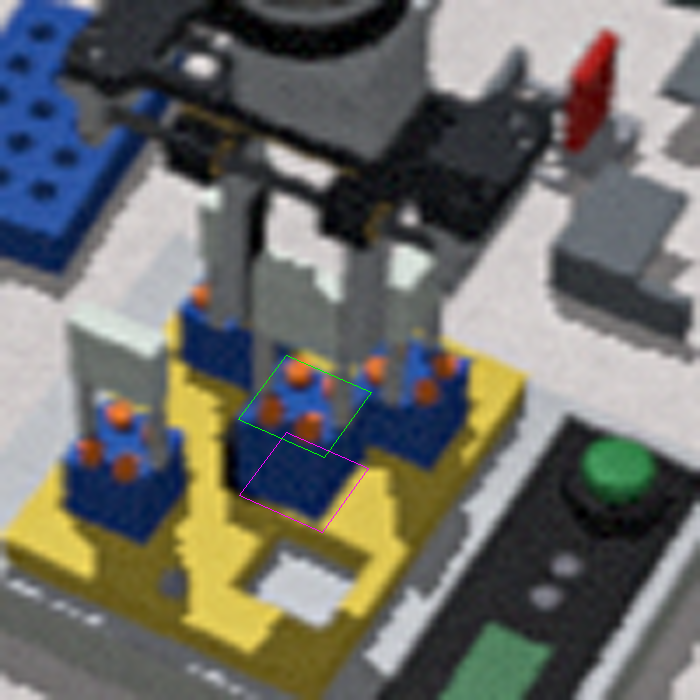

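apply_moves(
  targets=[
    {"tx": 0.5, "ty": -0.7, "tz": -21, "rx": 0, "ry": 0, "rz": 0},
    {"tx": 0, "ty": 0, "tz": -20, "rx": 0, "ry": 0, "rz": 0},
    {"tx": 0, "ty": 0, "tz": -12, "rx": 0, "ry": 0, "rz": 0},
    {"tx": 0, "ty": 0, "tz": 0, "rx": 0, "ry": 0, "rz": 0},
    {"tx": 0, "ty": 0, "tz": 0, "rx": 0, "ry": 0, "rz": 0},
  ],
)

```text
clock: 44.55
tool_pos: [564.3, 53.2, 368.4]
eef_rot: [[0.069, 0.998, 0.002], [0.998, -0.069, 0.0], [0.0, 0.002, -1.0]]
force: [0.4, -0.4, -3.1]
finger_gap: 0.445
```

apply_moves(
  targets=[
    {"tx": 0, "ty": 0, "tz": -6, "rx": 0, "ry": 0, "rz": 0},
    {"tx": 0, "ty": 0, "tz": -6, "rx": 0, "ry": 0, "rz": 0},
    {"tx": 0, "ty": 0, "tz": 0, "rx": 0, "ry": 0, "rz": 0},
  ],
)

```text
clock: 44.92
tool_pos: [564.2, 52.8, 354.2]
eef_rot: [[0.069, 0.998, -0.002], [0.998, -0.069, -0.0], [-0.0, -0.002, -1.0]]
force: [0.1, 0.7, -2.8]
finger_gap: 0.445
```

apply_moves(
  targets=[
    {"tx": 0, "ty": 0, "tz": -6, "rx": 0, "ry": 0, "rz": 0},
    {"tx": 0, "ty": 0, "tz": -6, "rx": 0, "ry": 0, "rz": 0},
    {"tx": 0, "ty": 0, "tz": -4, "rx": 0, "ry": 0, "rz": 0},
    {"tx": 0, "ty": 0, "tz": 0, "rx": 0, "ry": 0, "rz": 0},
  ],
)

```text
clock: 45.42
tool_pos: [564.3, 52.9, 338.8]
eef_rot: [[0.069, 0.998, -0.0], [0.998, -0.069, 0.0], [-0.0, -0.0, -1.0]]
force: [-0.7, 0.1, -2.6]
finger_gap: 0.446
```

apply_moves(
  targets=[
    {"tx": 0, "ty": 0, "tz": -1.5, "rx": 0, "ry": 0, "rz": 0},
    {"tx": 0, "ty": 0, "tz": 0, "rx": 0, "ry": 0, "rz": 0},
  ],
)

```text
clock: 45.68
tool_pos: [564.4, 52.9, 338.1]
eef_rot: [[0.069, 0.998, 0.001], [0.998, -0.069, -0.0], [-0.0, 0.001, -1.0]]
force: [0.6, 1.2, -1.5]
finger_gap: 0.446
```

apply_moves(
  targets=[
    {"tx": 0, "ty": 0, "tz": 0.5, "rx": 0, "ry": 0, "rz": 0},
    {"tx": 0, "ty": 0, "tz": 0, "rx": 0, "ry": 0, "rz": 0},
    {"tx": 0, "ty": 0, "tz": 0, "rx": 0, "ry": 0, "rz": 0},
    {"tx": 0, "ty": 0, "tz": 30, "rx": 0, "ry": 0, "rz": 0},
    {"tx": 0, "ty": 0, "tz": 50, "rx": 0, "ry": 0, "rz": 0},
  ],
  hand=0.68,
)

```text
clock: 46.3
tool_pos: [564.1, 52.9, 416.7]
eef_rot: [[0.069, 0.998, -0.005], [0.998, -0.069, -0.0], [-0.0, -0.005, -1.0]]
force: [0.5, 0.0, -0.9]
finger_gap: 0.681
```

apply_moves(
  targets=[
    {"tx": -40, "ty": 40, "tz": 0, "rx": 0, "ry": 0, "rz": 0},
    {"tx": -45, "ty": 40, "tz": 0, "rx": 0, "ry": 0, "rz": 0},
    {"tx": -45, "ty": 40, "tz": 0, "rx": 0, "ry": 0, "rz": 0},
    {"tx": -45, "ty": 40, "tz": 0, "rx": 0, "ry": 0, "rz": 0},
    {"tx": 0, "ty": 0, "tz": 0, "rx": 0, "ry": 0, "rz": 0},
  ],
  hand=0,
)

```text
clock: 46.92
tool_pos: [386.7, 214.8, 419.1]
eef_rot: [[0.063, 0.998, 0.001], [0.998, -0.063, 0.001], [0.001, 0.001, -1.0]]
force: [0.2, -0.6, 1.0]
finger_gap: 0.187
```

```bash
python3 - <<'E'
from h import *
np.set_printoptions(precision=1,suppress=True)
c={n:camera(n) for n in("side","top")}
for n,(x0,y0,x1,y1,s) in dict(side=(190,110,320,240,5.5),top=(190,120,320,260,4.2)).items():
    cv2.imwrite(f"pics/f_{n}.png",cv2.resize(c[n]["img"][y0:y1,x0:x1,::-1],None,fx=s,fy=s,interpolation=cv2.INTER_CUBIC))
ce={}
for n in c:
    h=cv2.cvtColor(c[n]["img"],cv2.COLOR_RGB2HSV)
    m=cv2.inRange(h,(50,140,70),(80,255,255)); k,l,st,cn=cv2.connectedComponentsWithStats(m)
    for i in range(1,k):
        if st[i,4]>30: print(n,st[i],cn[i],at_z(c[n],cn[i],57))
o=readout.get_obs();print(o["tool_pos"])
E
```

```text
[389.1 213.  418.6]
```

View pics/f_side.png

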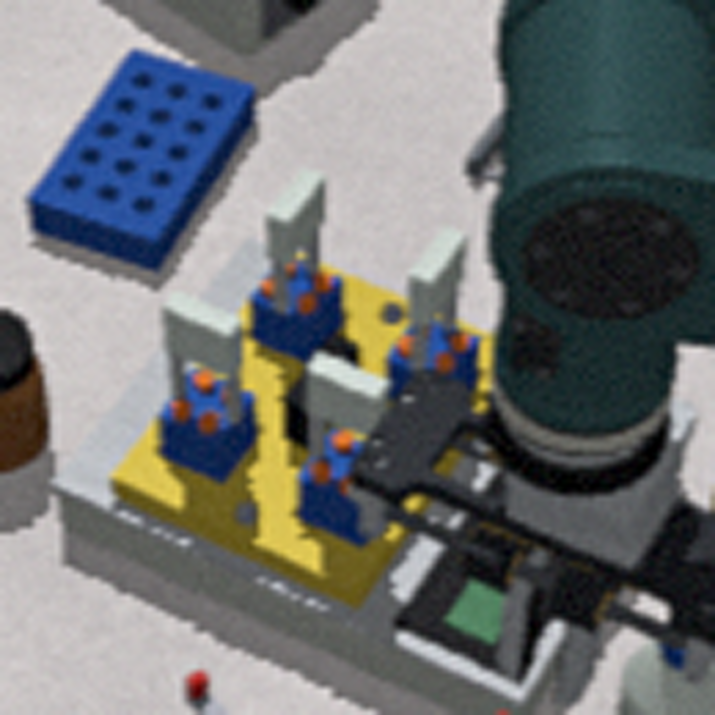

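View pics/f_top.png

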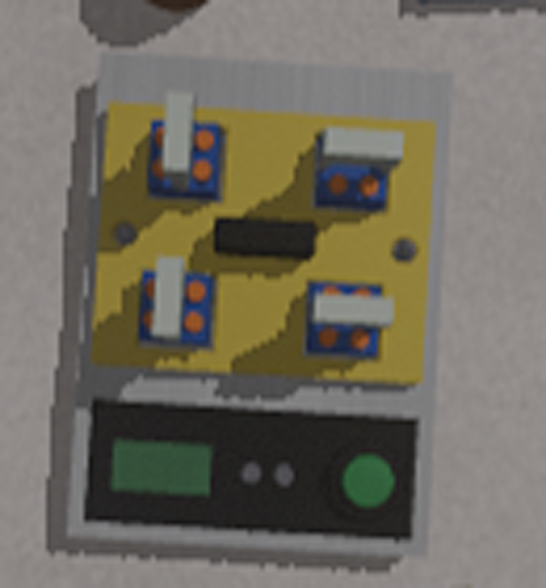

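apply_moves(
  targets=[
    {"tx": 14.3, "ty": -54.7, "tz": 0, "rx": 0, "ry": 0, "rz": 0},
    {"tx": 14.3, "ty": -54.7, "tz": 0, "rx": 0, "ry": 0, "rz": 0},
    {"tx": 14.3, "ty": -54.7, "tz": 0, "rx": 0, "ry": 0, "rz": 0},
    {"tx": 14.3, "ty": -54.7, "tz": 0, "rx": 0, "ry": 0, "rz": 0},
    {"tx": 14.3, "ty": -54.7, "tz": 0, "rx": 0, "ry": 0, "rz": 0},
  ],
)

```text
clock: 47.65
tool_pos: [461.4, -64.4, 418.1]
eef_rot: [[0.072, 0.997, 0.0], [0.997, -0.072, -0.0], [-0.0, 0.0, -1.0]]
force: [0.6, 0.1, 1.0]
finger_gap: 0.001
```

apply_moves(
  targets=[
    {"tx": 0, "ty": 0, "tz": -50, "rx": 0, "ry": 0, "rz": 0},
    {"tx": 0, "ty": 0, "tz": -50, "rx": 0, "ry": 0, "rz": 0},
    {"tx": 0, "ty": 0, "tz": -20, "rx": 0, "ry": 0, "rz": 0},
    {"tx": 0, "ty": 0, "tz": 0, "rx": 0, "ry": 0, "rz": 0},
    {"tx": 0, "ty": 0, "tz": 0, "rx": 0, "ry": 0, "rz": 0},
  ],
)

```text
clock: 48.28
tool_pos: [461.5, -61.7, 299.4]
eef_rot: [[0.071, 0.998, 0.002], [0.998, -0.071, -0.001], [-0.001, 0.002, -1.0]]
force: [0.5, 0.1, -0.4]
finger_gap: 0.003
```

```bash
python3 snap.py side 230 100 340 210 6 p31;python3 -c "
from h import *
c=camera('side')
o=readout.get_obs();print(o['tool_pos'])
print(at_z(camera('top'),(277.1,234.0),57),at_z(c,(195+620/6-.4,150+217/6-.4),57))"
```

```text
[461.49734127 -61.21351867 299.94172225]
[460.8008117  -62.75342635  57.        ] [463.44393152 -68.50049534  57.        ]
```

View pics/p31.png

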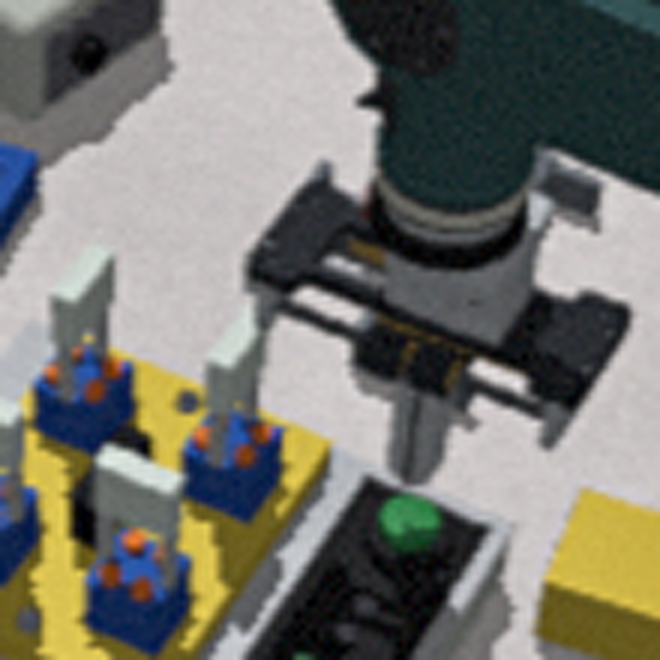

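apply_moves(
  targets=[
    {"tx": 0, "ty": 0, "tz": 10, "rx": 0, "ry": 0, "rz": 0.174},
    {"tx": 0, "ty": 0, "tz": 0, "rx": 0, "ry": 0, "rz": 0.174},
    {"tx": 0, "ty": 0, "tz": 0, "rx": 0, "ry": 0, "rz": 0.174},
    {"tx": 0, "ty": 0, "tz": 0, "rx": 0, "ry": 0, "rz": 0.174},
    {"tx": 0, "ty": 0, "tz": 0, "rx": 0, "ry": 0, "rz": 0.174},
  ],
)

```text
clock: 49.05
tool_pos: [461.1, -60.6, 309.5]
eef_rot: [[-0.722, 0.692, 0.002], [0.692, 0.722, -0.001], [-0.002, 0.001, -1.0]]
force: [-0.0, 0.9, 0.4]
finger_gap: 0.005
```

apply_moves(
  targets=[
    {"tx": 0, "ty": 0, "tz": 0, "rx": 0, "ry": 0, "rz": 0.174},
    {"tx": 0, "ty": 0, "tz": 0, "rx": 0, "ry": 0, "rz": 0.174},
    {"tx": 0, "ty": 0, "tz": 0, "rx": 0, "ry": 0, "rz": 0.174},
    {"tx": 0, "ty": 0, "tz": 0, "rx": 0, "ry": 0, "rz": 0.174},
    {"tx": 0, "ty": 0, "tz": 0, "rx": 0, "ry": 0, "rz": 0},
  ],
)

```text
clock: 49.68
tool_pos: [461.1, -60.6, 309.3]
eef_rot: [[-0.997, 0.075, 0.002], [0.075, 0.997, -0.0], [-0.002, -0.0, -1.0]]
force: [0.3, 0.5, 0.1]
finger_gap: 0.002
```

apply_moves(
  targets=[
    {"tx": 0, "ty": 0, "tz": -20, "rx": 0, "ry": 0, "rz": 0},
    {"tx": 0, "ty": 0, "tz": -15, "rx": 0, "ry": 0, "rz": 0},
    {"tx": 0, "ty": 0, "tz": 0, "rx": 0, "ry": 0, "rz": 0},
    {"tx": 0, "ty": 0, "tz": 0, "rx": 0, "ry": 0, "rz": 0},
  ],
)

```text
clock: 50.18
tool_pos: [461.0, -60.7, 273.7]
eef_rot: [[-0.997, 0.074, 0.001], [0.074, 0.997, -0.0], [-0.001, -0.0, -1.0]]
force: [-0.2, -0.4, 0.7]
finger_gap: 0.007
```

```bash
python3 snap.py side 230 100 340 210 6 p32;python3 snap.py top 230 180 330 280 6 p33
```

```text
(no output)
```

View pics/p32.png

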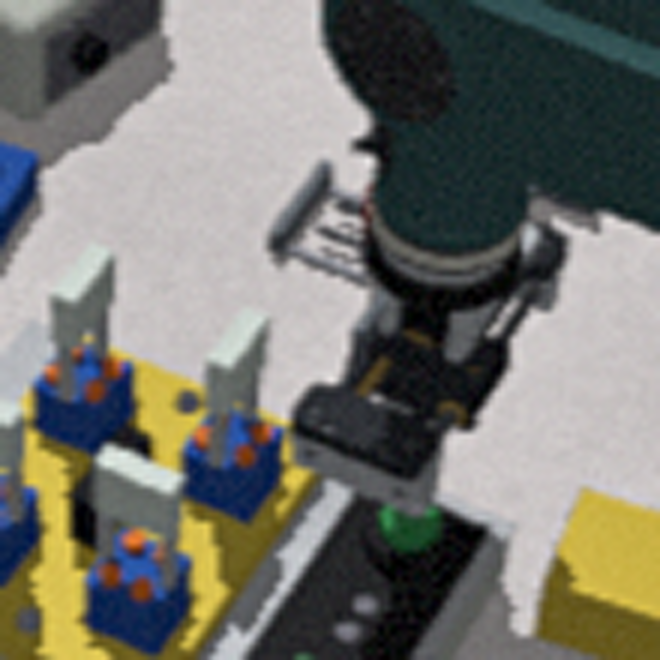

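apply_moves(
  targets=[
    {"tx": 0, "ty": -1.5, "tz": -5, "rx": 0, "ry": 0, "rz": 0},
    {"tx": 0, "ty": 0, "tz": -3, "rx": 0, "ry": 0, "rz": 0},
    {"tx": 0, "ty": 0, "tz": 0, "rx": 0, "ry": 0, "rz": 0},
  ],
)

```text
clock: 50.65
tool_pos: [460.9, -62.2, 265.3]
eef_rot: [[-0.997, 0.074, 0.0], [0.074, 0.997, -0.0], [-0.0, -0.0, -1.0]]
force: [-0.1, -0.1, 2.1]
finger_gap: 0.007
```

apply_moves(
  targets=[
    {"tx": 0, "ty": 0, "tz": -3, "rx": 0, "ry": 0, "rz": 0},
    {"tx": 0, "ty": 0, "tz": 0, "rx": 0, "ry": 0, "rz": 0},
  ],
)

```text
clock: 50.9
tool_pos: [460.9, -62.2, 262.4]
eef_rot: [[-0.997, 0.074, 0.0], [0.074, 0.997, -0.0], [-0.0, -0.0, -1.0]]
force: [0.8, -0.2, 3.3]
finger_gap: 0.005
```

apply_moves(
  targets=[
    {"tx": 0, "ty": 0, "tz": -2, "rx": 0, "ry": 0, "rz": 0},
    {"tx": 0, "ty": 0, "tz": 0, "rx": 0, "ry": 0, "rz": 0},
  ],
)

```text
clock: 51.15
tool_pos: [460.9, -62.2, 260.5]
eef_rot: [[-0.997, 0.074, 0.001], [0.074, 0.997, -0.0], [-0.001, -0.0, -1.0]]
force: [-0.7, -0.6, 2.9]
finger_gap: 0.005
```

Contact with the spring around tip z 66; continue to the stop.

apply_moves(
  targets=[
    {"tx": 0, "ty": 0, "tz": -2, "rx": 0, "ry": 0, "rz": 0},
    {"tx": 0, "ty": 0, "tz": 0, "rx": 0, "ry": 0, "rz": 0},
  ],
)

```text
clock: 51.4
tool_pos: [461.0, -62.2, 260.3]
eef_rot: [[-0.997, 0.074, 0.001], [0.074, 0.997, -0.001], [-0.001, -0.0, -1.0]]
force: [-3.8, 0.1, 12.1]
finger_gap: 0.005
```

apply_moves(
  targets=[
    {"tx": 0, "ty": 0, "tz": -2, "rx": 0, "ry": 0, "rz": 0},
    {"tx": 0, "ty": 0, "tz": 0, "rx": 0, "ry": 0, "rz": 0},
  ],
)

```text
clock: 51.65
tool_pos: [461.0, -62.2, 260.1]
eef_rot: [[-0.997, 0.074, 0.001], [0.074, 0.997, -0.001], [-0.001, -0.001, -1.0]]
force: [-7.2, 1.4, 22.0]
finger_gap: 0.01
```

apply_moves(
  targets=[
    {"tx": 0, "ty": 0, "tz": 5, "rx": 0, "ry": 0, "rz": 0},
    {"tx": 0, "ty": 0, "tz": 10, "rx": 0, "ry": 0, "rz": 0},
    {"tx": 0, "ty": 0, "tz": 40, "rx": 0, "ry": 0, "rz": 0},
    {"tx": 0, "ty": 0, "tz": 50, "rx": 0, "ry": 0, "rz": 0},
    {"tx": 0, "ty": 0, "tz": 50, "rx": 0, "ry": 0, "rz": 0},
  ],
)

```text
clock: 52.28
tool_pos: [460.6, -61.9, 411.7]
eef_rot: [[-0.997, 0.073, -0.002], [0.073, 0.997, 0.001], [0.002, 0.001, -1.0]]
force: [0.3, 0.7, 0.1]
finger_gap: 0.001
```

apply_moves(
  targets=[
    {"tx": -20, "ty": -50, "tz": 0, "rx": 0, "ry": 0, "rz": 0},
    {"tx": -20, "ty": -55, "tz": 0, "rx": 0, "ry": 0, "rz": 0},
    {"tx": -20, "ty": -55, "tz": 0, "rx": 0, "ry": 0, "rz": 0},
    {"tx": -20, "ty": -55, "tz": 0, "rx": 0, "ry": 0, "rz": 0},
    {"tx": 0, "ty": 0, "tz": 0, "rx": 0, "ry": 0, "rz": 0},
  ],
)

```text
clock: 52.9
tool_pos: [379.5, -280.0, 410.0]
eef_rot: [[-0.997, 0.08, -0.002], [0.08, 0.997, 0.002], [0.002, 0.002, -1.0]]
force: [0.3, 0.9, 0.1]
finger_gap: 0.005
```

```bash
python3 snap.py side 160 80 330 320 3 p34;python3 snap.py top 190 90 320 300 3 p35
```

```text
(no output)
```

View pics/p34.png

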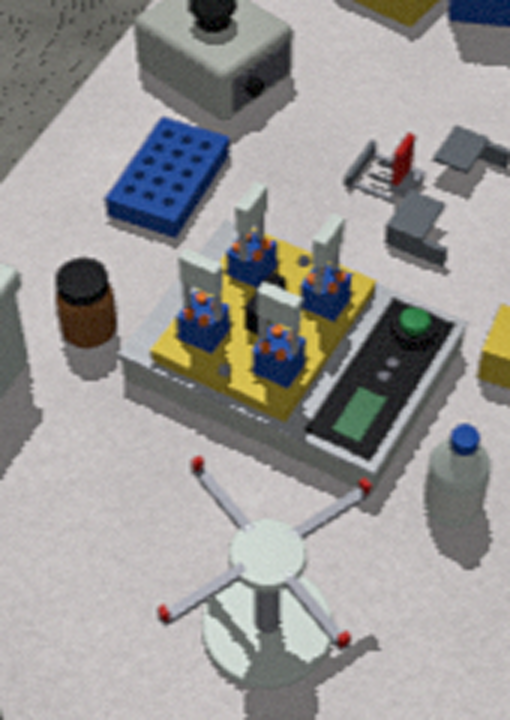

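View pics/p35.png

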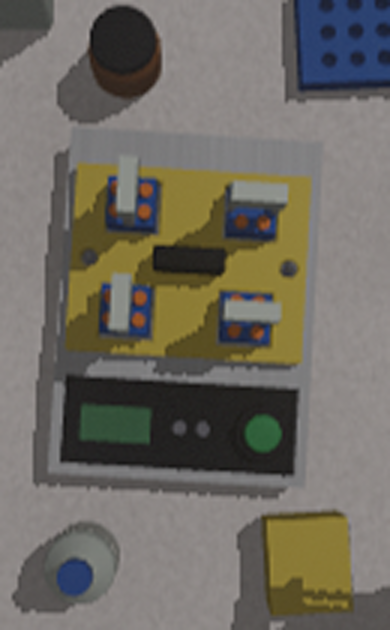

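```bash
python3 -c "
from bench import finish_job
print(finish_job())"
```

```text
the job is handed in; nothing more can be done
None
```

The job is done and handed in at about 53 s of the 210 s allowed; `finish_job()` gave no verdict.

- **Paddle:** I pushed the red ejector paddle to its hard stop (force rose to 19 N with almost no movement), and the deck plate slid out clear of the dock.
- **Deck plate:** I lowered it over both pins until it touched. It came to rest at the expected height, so it lies flush on the shaker's top.
- **Carriers:** All four were present, and each went from its peg into its own well. Three met firm contact at full depth. The fourth stopped at the same height (338 mm at the tool), but with almost no contact force. I let it go there.
- **Start button:** I pressed it to its hard stop after about 5–6 mm of travel (22 N), then let it go.

The last pictures from both cameras showed:
- the four carriers upright in the wells, with all the pegs empty;
- the plate seated and the button up;
- the jar, bottle and tip box where they started;
- the gripper empty and well clear of everything.

I saw no sign of the plate being knocked aside. The two cameras disagreed by about 3 to 6 mm on the shaker's pins and the button. Neither fit was affected.

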